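Load the cup warmer and set its lamp arm

TASK

The cup warmer is still on: switch it off first, then swing its lamp up to its upper stop, clear of the plate, and stand every white tumbler from the mat upright on the warming plate, inside the rim. Then bring the lamp arm back down to 30 degrees above level, let go and see that it stays there by itself, and finally switch the warmer on again. Do not disturb the other things on the counter.

Things in the scene. Friction and masses are not known exactly. Their poses are not given: they have to be found in the camera images.
- station: the cup warmer, fixed, on the left or right half of the counter. Origin: counter level, under the centre of its warming plate; -x is its front (robot's side), +y its left seen from the robot. Behind the plate (x +140 mm) two posts 135 mm tall at y +-125 mm carry the lamp. In front, centred at x -125 mm, y 0, stands a grey switch block 60 (x) by 110 (y) by 40 mm tall
- lamp (a joint): angle of the lamp arm on its friction hinge, rad: 0 = level, reaching forward over the plate; grows as the lamp rises (1.57 would be upright); stops at -0.05 and 1.45. The axis is the station's y through lamp_hinge. It stays where it is left; lifting it takes about 7 N at the tube (0.75 N m friction, 0.3 N m weight)
- lamp_hinge (a point): mid-point of the lamp's hinge axis (the station's y), 140 mm behind the plate's centre and 120 mm above the counter; fixed
- lamp_grip (a point): middle of the lamp tube, the part to take hold of: a round aluminium tube 26 mm in diameter, 250 mm long, parallel to the station's y, 160 mm from the hinge axis. Two flat arms join it to the hinge 105 mm either side of the middle, so its middle is free from above; it can turn between the fingers
- switch (a joint): angle of the switch lever, rad: +0.6 = ON, leaning to the station's +y (the end of the block with a black bar mark); -0.6 = OFF, leaning to -y (the end with a white dot). An over-centre toggle: past the middle it drops by itself to its stop; pushing it over takes about 2 N
- switch_pivot (a point): pivot of the switch lever, 42 mm above the counter, on the middle of the switch block; the axis is the station's x
- switch_tip (a point): middle of the lever's black cross handle, 65 mm from the pivot: a bar 18 mm in diameter, 50 mm long, parallel to the station's x
- plate (a point): centre of the top of the warming plate, 12 mm above the counter: a steel rectangle 130 mm (station x) by 330 mm (station y), with a rim 5 mm thick that stands 10 mm above the plate; inside the rim 120 by 320 mm
- cup0_mid (a point): centre, half-way up (40 mm above its underside), of a straight white handleless ceramic tumbler, open at the top, 80 mm tall, 58 mm across the rim and 54 mm across the foot, about 0.2 kg; z is up when it stands. Two to four of these tumblers are present, standing on the black mat on the counter at the start
- cup1_mid (a point): centre, half-way up (40 mm above its underside), of a straight white handleless ceramic tumbler, open at the top, 80 mm tall, 58 mm across the rim and 54 mm across the foot, about 0.2 kg; z is up when it stands. Two to four of these tumblers are present, standing on the black mat on the counter at the start
- cup2_mid (a point): centre, half-way up (40 mm above its underside), of a straight white handleless ceramic tumbler, open at the top, 80 mm tall, 58 mm across the rim and 54 mm across the foot, about 0.2 kg; z is up when it stands. Two to four of these tumblers are present, standing on the black mat on the counter at the start
- cup3_mid (a point): centre, half-way up (40 mm above its underside), of a straight white handleless ceramic tumbler, open at the top, 80 mm tall, 58 mm across the rim and 54 mm across the foot, about 0.2 kg; z is up when it stands. Two to four of these tumblers are present, standing on the black mat on the counter at the start
- jar: bystander: a lidded amber glass jar, 60 mm across and 95 mm tall; origin at the centre of its underside. Not part of the job
- tamper: bystander: a steel coffee tamper, 58 mm across its foot and 90 mm tall, with a narrow waist and knob; origin at the centre of its underside. Not part of the job
- mug: bystander: a blue mug with a handle, 80 mm across and 90 mm tall; origin at the centre of its underside. Not part of the job
- pitcher: bystander: a steel milk pitcher with a handle, 92 mm across and 105 mm tall; origin at the centre of its underside. Not part of the job
There are look-alikes about, which are no part of the job. What is shaped like the part that bears cup3_mid but red is not meant.

How it is judged:
On the way, in this order (a step that is already met when the one before it is completed fails the run):
1. the warmer is switched off (value of joint switch below -0.4 rad), for 0.2 s.
2. the lamp is swung up (arm more than 69 degrees above level) with the switch off (value of joint switch below -0.4 rad and value of joint lamp above 1.2 rad), for 0.2 s.
3. with the lamp up and the switch off, every tumbler stands upright on the plate inside the rim, let go (all of step 2 and x of cup0_mid in the frame of station between -0.06 and 0.06 m and y of cup0_mid in the frame of station between -0.16 and 0.16 m and z of each of cup0_mid, cup1_mid, cup2_mid, cup3_mid in the frame of station below 0.058 m and angle between each of cup0_mid, cup1_mid, cup2_mid, cup3_mid's own z axis and vertical below 0.12 rad and x of cup1_mid in the frame of station between -0.06 and 0.06 m and y of cup1_mid in the frame of station between -0.16 and 0.16 m and x of cup2_mid in the frame of station between -0.06 and 0.06 m and y of cup2_mid in the frame of station between -0.16 and 0.16 m and x of cup3_mid in the frame of station between -0.06 and 0.06 m and y of cup3_mid in the frame of station between -0.16 and 0.16 m and contact force between the fingers and cup0 below 0.3 N and contact force between the fingers and cup1 below 0.3 N and contact force between the fingers and cup2 below 0.3 N and contact force between the fingers and cup3 below 0.3 N), for 0.2 s.
4. the lamp arm is at 30 degrees above level, within 6 degrees, let go and at rest for a second, the switch still off (value of joint switch below -0.4 rad and value of joint lamp between 0.419 and 0.629 rad and contact force between the fingers and lamp below 0.3 N), for 1 s.
5. the warmer is switched on (value of joint switch above 0.4 rad), for 0.2 s.
At the end, for the whole second after the job is handed in: every tumbler present stands upright (within 7 degrees) on the warming plate inside its rim, at rest; the lamp arm stays at 30 degrees above level, within 6 degrees; the switch is on (x of cup0_mid in the frame of station between -0.06 and 0.06 m and y of cup0_mid in the frame of station between -0.16 and 0.16 m and z of each of cup0_mid, cup1_mid, cup2_mid, cup3_mid in the frame of station below 0.058 m and angle between each of cup0_mid, cup1_mid, cup2_mid, cup3_mid's own z axis and vertical below 0.12 rad and x of cup1_mid in the frame of station between -0.06 and 0.06 m and y of cup1_mid in the frame of station between -0.16 and 0.16 m and x of cup2_mid in the frame of station between -0.06 and 0.06 m and y of cup2_mid in the frame of station between -0.16 and 0.16 m and x of cup3_mid in the frame of station between -0.06 and 0.06 m and y of cup3_mid in the frame of station between -0.16 and 0.16 m and value of joint lamp between 0.419 and 0.629 rad and value of joint switch above 0.4 rad and velocity of joint lamp between -0.05 and 0.05 rad/s and linear speed of each of cup0, cup1, cup2, cup3 below 0.02 m/s); the robot touches nothing.
It fails at once if one of the other things (jar, tamper, mug, pitcher) is moved more than 60 mm or knocked over (distance of any of jar, tamper, mug, pitcher from where it was at the start of the episode above 0.06 m or angle between any of jar, tamper, mug, pitcher's own z axis and vertical above 0.5 rad).
Of cup0, cup1, cup2, cup3 only 2 to 4 are there at a start; the rules pass over those that are not, and their reading is None.
At some moment in a run one of cup0, cup1, cup2, cup3 may be knocked a few centimetres aside while the robot is not near it.
It also fails if it takes over 210 s, if anything falls off the work surface, if the arm or the gripper's body presses on something with over 40 N, if the wrist force passes 120 N, or if a joint passes its speed limit or range.

ROBOT

A 6-joint arm with a two-finger parallel gripper is mounted at the origin on the work surface. World frame = base frame: x ahead of the robot, y to its left, z up, the work surface at z = 0. Lengths are in m, angles in rad, forces in N, time in s.
With the tool pointing down it reaches from about 0.425 to 0.95 m from the base axis. Payload 14.7 kg.
Tool frame: the origin (TCP) lies between the finger pads; the fingertips stand 22 mm ahead of it and the grasp point (between the pads) lies 3 mm ahead of it; z points along the fingers, y is the direction in which the jaws open and shut (so a half turn about z gives the same grasp; the last joint's range is limited). The gripper opens to 85 mm and grips with 20 to 120 N. Pads are 22 mm wide; open, the fingers measure 114 mm over their backs; the gripper's body (76 mm by 85 mm) begins 54 mm behind the grasp point. The pads swing forward as they close: fully open they stand 13 mm farther back than shut.
Start: joints at [1.133, 0.48, 1.596, -0, 1.065, -0.047], TCP at [0.248, 0.601, 0.253] pointing down, gripper open.
Joint ranges: [-2.75, 2.75], [-0.82, 2.05], [0.23, 2.67], [-1.56, 4.7], [0.09, 2.69], [-2.92, 2.92]. Speed limits (rad/s): [1.89, 1.89, 2.39, 3.01, 3.01, 3.01].

INTERFACE

Orientations are given as a rotation vector (axis times angle).
In Python, from rig import manip gives the robot as it stands.
- The arm moves only by the shell command python3 -m crank 'ROWS' [FORCE]. ROWS is JSON, a list of rows, each an object of numbers: "wx", "wy", "wz": the turn, a rotation vector about the tool's x, y, z each as a share of 5 degrees, from -1 to 1; "tx", "ty", "tz": the shift along the tool's x, y, z each as a share of 0.06 m, from -1 to 1; "hand": the closure, from 0 (fully open) to 1 (shut). In form: [{"wx": .., "wy": .., "wz": .., "tx": .., "ty": .., "tz": .., "hand": ..}, ...]. A call has 1 to 10 rows; each row shifts and turns the commanded pose from where the row before left it, along the tool's axes as they then stand; what a row does not reach is not made up. A row lasts 1/8 s, in which the tool goes at most 62.5 mm and 10.7 degrees, less where a joint would pass 70% of its speed; a pose out of reach is approached as far as the arm can. A call with a number of a shift or a turn outside -1 to 1 is refused whole. A call with a gripper value outside its range is refused whole. The fingers move at their own pace and stop on an object; FORCE is the grip in N (left out, the last holds). Time passes only in rows, so rows that do not move let the fingers close. It gives the time, the measured TCP pose, the force and the opening at its end, in the units of the state.
- manip.observe(): the state, without advancing time (a new reading comes with each control period).
- manip.capture(name): name is "scene" or "top" or "wrist"; returns a dict with "color" (400x640x3 uint8, blue, green, red), "K" (3x3 intrinsics, pixels), "k1" (the pictures are not rectified: a ray, as slopes to the right and down, at radius r is drawn at 1 + k1 r^2 times it, then the intrinsics apply), "R" (3x3) and "t" (3): a world point X has camera coordinates R X + t. Camera axes: x right, y down, z forward; pixel columns grow to the right and rows downward; lengths in m; the calibration is good to about 2 mm. A picture is of the moment at which its call begins. There is no depth.
- manip.close_job(): hands the job in, once; it reports no verdict.
Trained networks look in the newest picture that a camera, given by its name, has taken for a name from the list of things; names that differ only in an ending like _2 or _b are one class to them, and where a whole thing is asked for, a point or a joint stands for the part that bears it (a point fixed in the world has none). Each returns a list of dicts, best first, with "p" (0 to 1); they miss things now and then, are a little off and sometimes report something else, mostly with a low value. They report only what shows in the picture. A call takes as long as a camera call. They do not tell look-alikes from the thing itself.
- manip.boxes_of(camera, thing): "at" ([column, row] in pixels, amid what is visible of it).
- manip.silhouettes(camera, thing): "mask" (400x640 bool, what is visible of it) and "at" ([column, row] in pixels, amid what is visible of it).
The state is a dict: "t": time; "joint_pos": joint angles; "joint_velocities": joint speeds; "effort": joint torques, N m; "tcp_pos": TCP position; "ee_rot": TCP orientation; "contact_force": force on the tool from outside, world axes, zero at the start; "moment": the same for the moment, N m; "finger_gap": finger opening in m.
Only numpy, scipy, OpenCV 4.12 (cv2) and the standard library are available. Lean on these libraries where they do the work, as an engineer would, in place of code of your own. Each camera call takes 0.05 s, during which the arm holds its last target.

## Working session

There is one attempt and no reset: what is moved stays moved. The work goes in short steps, Python scripts to look and compute and a shell command to move; the robot and the scene stay as the last step left them, time stands still between calls to the robot, and variables do not carry over. Pictures are saved under pics/ and viewed, and the job is handed in when it is done.

```bash
ls -la; mkdir -p pics; python3 - <<'E'
from rig import manip
import cv2
print(manip.observe())
for n in ["scene","top","wrist"]:
    c=manip.capture(n); cv2.imwrite(f"pics/{n}0.png",c["color"]); print(n,c["K"],c["k1"],c["R"],c["t"])
E
```

```text
total 12
drwxr-xr-x  3 agent agent 4096 Dec  7 01:13 .
drwxr-xr-x 23 root  root  4096 Dec  7 01:13 ..
drwxr-xr-x  2 agent agent 4096 Dec  7 01:13 pics
{'t': 0.0, 'joint_pos': array([ 1.13341951e+00,  4.80844512e-01,  1.59688357e+00, -4.06298000e-07,
        1.06512239e+00, -4.65746445e-02]), 'joint_velocities': array([-6.58233061e-05,  1.35413750e-03,  7.34307012e-05,  1.34808570e-03,
        9.66860394e-04,  7.84601888e-04]), 'effort': array([ 1.14893508e-03, -9.50648403e+01, -4.30186737e+01,  1.44842274e-04,
        1.21425636e-02,  1.50119695e-05]), 'tcp_pos': array([0.24739982, 0.60064246, 0.25266055]), 'ee_rot': array([-6.09912773e-01, -3.08151191e+00,  1.91817530e-03]), 'contact_force': array([ 0.30655942, -1.05812055, -0.52732289]), 'moment': array([-0.02520673, -0.00521796,  0.02979434]), 'finger_gap': 0.0852963764770946}
scene [[368.21487536   0.         317.19886631]
 [  0.         368.21487536 198.46297719]
 [  0.           0.           1.        ]] -0.07848466460831018 [[ 0.79641496  0.60466112 -0.01039932]
 [ 0.48356025 -0.64704823 -0.58948967]
 [-0.36317035  0.4644497  -0.80770897]] [-0.39510648 -0.20109998  1.41154673]
top [[381.2673174    0.         320.6283081 ]
 [  0.         381.2673174  200.94341256]
 [  0.           0.           1.        ]] 0.020167134181989448 [[-9.85368820e-04 -9.99543430e-01  3.01986948e-02]
 [-9.98974455e-01 -3.83084398e-04 -4.52757241e-02]
 [ 4.52666212e-02 -3.02123379e-02 -9.98517976e-01]] [-0.02746786  0.50066993  1.08407795]
wrist [[284.39387401   0.         319.48144723]
 [  0.         284.39387401 201.84523748]
 [  0.           0.           1.        ]] -0.01201487935307143 [[ 3.80615322e-01  9.24733301e-01 -5.45813780e-04]
 [ 8.75129756e-01 -3.60007924e-01  3.23329868e-01]
 [ 2.98797399e-01 -1.23541960e-01 -9.46286161e-01]] [-0.64861686 -0.04256132  0.38037641]
```

View pics/scene0.png

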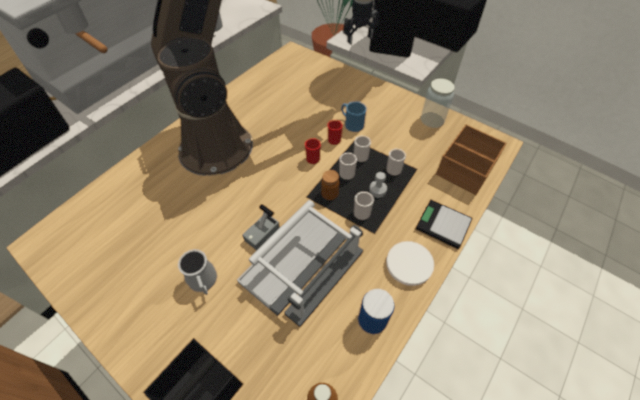

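View pics/top0.png

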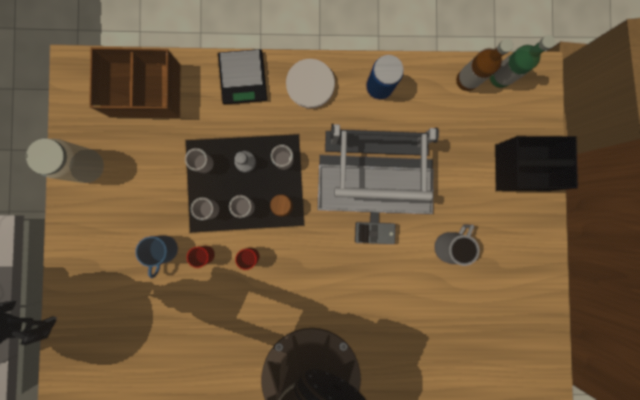

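View pics/wrist0.png

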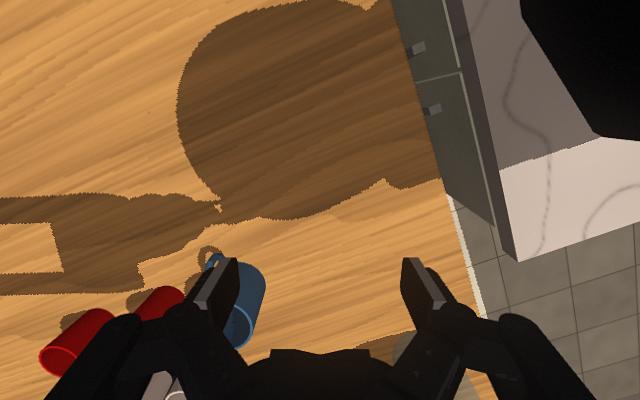

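The scene view shows the warmer at about (305,262), with its lever at (265,212). On the mat are four white tumblers at (347,166), (362,148), (396,162) and (363,206). The amber jar is at (330,185), the tamper at (378,183) and the red look-alikes at (313,151) and (335,132). In the top view the tumblers are at (197,160), (281,157), (204,209) and (241,207).

```bash
cat > h.py <<'E'
from rig import manip
import numpy as np, cv2
from scipy.spatial.transform import Rotation as Ro
from scipy.optimize import least_squares
def ray(c,px):
    u=(np.array(px,float)-[c["K"][0,2],c["K"][1,2]])/[c["K"][0,0],c["K"][1,1]]
    s=u.copy()
    for _ in range(20): s=u/(1+c["k1"]*(s@s))
    R=np.array(c["R"]);o=-R.T@c["t"];d=R.T@np.array([s[0],s[1],1]);return o,d/np.linalg.norm(d)
def proj(c,X):
    p=np.array(c["R"])@X+c["t"];s=p[:2]/p[2];s=s*(1+c["k1"]*(s@s))
    return s*[c["K"][0,0],c["K"][1,1]]+[c["K"][0,2],c["K"][1,2]]
def atz(c,px,z):
    o,d=ray(c,px);return o+d*(z-o[2])/d[2]
def tri(obs):
    A=np.zeros((3,3));b=np.zeros(3);rs=[ray(c,p) for c,p in obs]
    for o,d in rs:
        M=np.eye(3)-np.outer(d,d);A+=M;b+=M@o
    X=np.linalg.solve(A,b)
    return X,[np.linalg.norm(np.cross(X-o,d)) for o,d in rs]
np.set_printoptions(precision=4,suppress=True)
def cap(n,save=None):
    c=manip.capture(n)
    if save: cv2.imwrite("pics/"+save,c["color"])
    return c
def pose():
    s=manip.observe();R=Ro.from_rotvec(s["ee_rot"]).as_matrix()
    return s,R
def togo(P,Rt):
    """steps in tool axes to reach TCP P with orientation Rt (from measured)"""
    s,R=pose()
    d=R.T@(np.array(P)-s["tcp_pos"]);w=Ro.from_matrix(R.T@Rt).as_rotvec()
    print("tcp",s["tcp_pos"],"shift units",d/0.06,"turn units",np.degrees(w)/5)
def down(yaw):
    """tool pointing down, jaw axis (tool y) at angle yaw in world xy"""
    y=np.array([np.cos(yaw),np.sin(yaw),0]);z=np.array([0,0,-1.]);x=np.cross(y,z)
    return np.stack([x,y,z],1)
E
python3 - <<'E'
from h import *
cs={n:cap(n) for n in ["scene","top","wrist"]}
for th in ["station","lamp_hinge","lamp_grip","switch_pivot","switch_tip","switch","lamp","plate","cup0_mid","jar","tamper","mug","pitcher"]:
    for n in ["scene","top"]:
        print(th,n,[(np.round(b["at"],1).tolist(),round(b["p"],2)) for b in manip.boxes_of(n,th)][:8])
c=cs["top"]
im=c["color"]
cv2.imwrite("pics/topcrop.png",cv2.resize(im[110:290,130:450],None,fx=2.5,fy=2.5,interpolation=cv2.INTER_CUBIC))
im=cs["scene"]["color"]
cv2.imwrite("pics/sccrop.png",cv2.resize(im[110:330,220:430],None,fx=2.7,fy=2.7,interpolation=cv2.INTER_CUBIC))
E
```

```text
station scene [([299.6, 262.0], 0.67), ([285.6, 234.5], 0.33)]
station top [([376.0, 175.3], 0.77)]
lamp_hinge scene [([299.4, 258.0], 0.85), ([265.0, 211.6], 0.53)]
lamp_hinge top [([377.3, 173.9], 0.6)]
lamp_grip scene [([285.4, 234.9], 0.56)]
lamp_grip top [([386.2, 189.0], 0.81), ([203.7, 209.7], 0.65)]
switch_pivot scene [([298.3, 259.5], 0.84)]
switch_pivot top [([377.6, 175.9], 0.68)]
switch_tip scene [([264.2, 212.8], 0.53)]
switch_tip top [([369.0, 231.6], 0.62)]
switch scene [([264.2, 214.1], 0.47), ([297.7, 259.3], 0.41)]
switch top [([365.5, 233.1], 0.69), ([372.5, 177.3], 0.16)]
lamp scene []
lamp top [([382.0, 188.8], 0.98)]
plate scene [([296.7, 258.9], 0.92), ([395.8, 159.9], 0.69)]
plate top [([375.0, 174.3], 0.8), ([281.2, 156.7], 0.46), ([281.3, 206.2], 0.37)]
cup0_mid scene [([349.0, 163.5], 0.73)]
cup0_mid top [([239.2, 206.5], 0.64)]
jar scene [([328.9, 185.6], 0.69)]
jar top [([281.2, 205.5], 0.55)]
tamper scene [([376.9, 187.2], 0.73)]
tamper top [([242.4, 162.6], 0.85)]
mug scene [([356.6, 115.1], 0.76), ([282.8, 237.7], 0.66)]
mug top [([155.0, 252.7], 0.57), ([377.4, 176.5], 0.41)]
pitcher scene [([197.4, 273.0], 0.57)]
pitcher top [([455.3, 244.9], 0.94), ([279.5, 154.2], 0.56)]
```

View pics/topcrop.png

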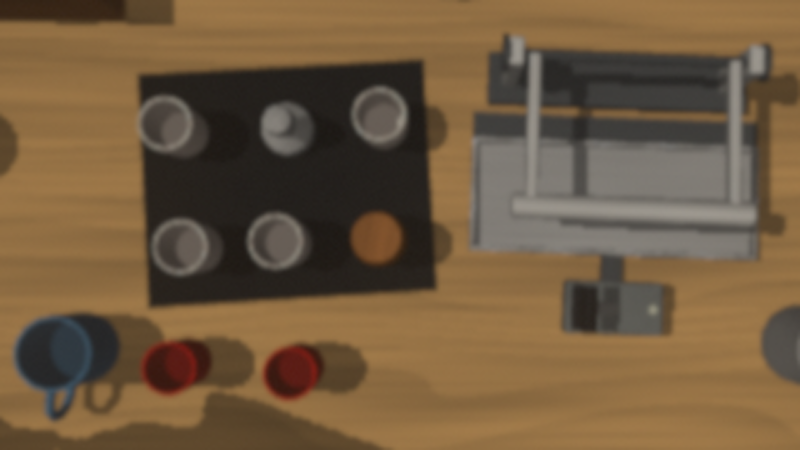

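View pics/sccrop.png

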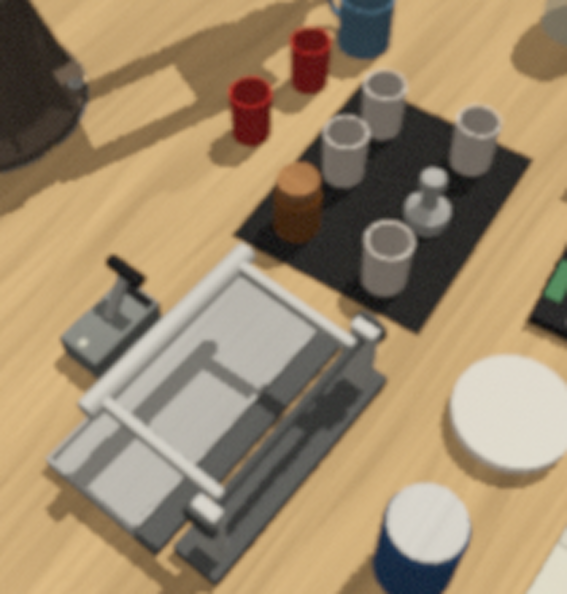

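```bash
python3 - <<'E'
from h import *
T=cap("top");S=cap("scene")
t=lambda u,v:(T,(u/2.5+130,v/2.5+110)); s=lambda u,v:(S,(u/2.7+220,v/2.7+110))
obs=[(t(470,248),(-.065,.165,.022)),(t(758,259),(-.065,-.165,.022)),(t(758,125),(.065,-.165,.022)),(t(473,113),(.065,.165,.022)),
(t(515,40),(.14,.125,.135)),(t(762,55),(.14,-.125,.135)),(s(368,326),(.14,.125,.135)),(s(206,508),(.14,-.125,.135)),(s(50,460),(-.065,-.165,.022)),(s(152,552),(.065,-.165,.022)),
(t(567,332),(-.155,.055,.04)),(t(666,334),(-.155,-.055,.04)),(t(567,281),(-.095,.055,.04)),(s(62,338),(-.155,-.055,.04))]
def W(p,q):
    c,sn=np.cos(p[2]),np.sin(p[2]);return np.array([p[0]+c*q[0]-sn*q[1],p[1]+sn*q[0]+c*q[1],q[2]])
f=lambda p:np.concatenate([proj(c,W(p,q))-px for (c,px),q in obs])
r=least_squares(f,[.57,-.15,0],loss="soft_l1");print(r.x);print(f(r.x).reshape(-1,2).round(1).tolist())
np.save("st.npy",r.x)
# tube ends & mid
for a,b in [((515,205),(247,252)),((756,215),(92,406))]: print("tube end",tri([t(*a),s(*b)]))
print("handle",tri([t(583,306),s(126,271)]))
h=W(r.x,(-.125,0,.042));print("pivot",h,"tip ON",W(r.x,(-.125,.065*np.sin(.6),.042+.065*np.cos(.6))))
print("cups (rim centre)")
for a,b in [((164,124),(476,124)),((379,115),(389,243)),((180,246),(384,90)),((275,241),(346,134)),]: 
    print(tri([t(*a),s(*b)]))
print("jar top",tri([t(377,238),s(298,178)]),"tamper knob",tri([t(275,119),s(433,180)]))
for a in [(55,352),(170,367),(292,371)]: print(atz(*t(*a),.09))
print("pitcher",atz(T,(464,249),.105))
E
```

```text
[ 0.5389 -0.186  -0.0274]
[[-0.2, -0.6], [-0.3, -1.9], [0.3, 6.6], [-0.2, 7.9], [0.5, 2.3], [-1.9, -0.6], [-0.5, 0.5], [1.3, 0.6], [-1.4, 0.3], [-6.4, -6.3], [-0.4, -1.1], [-0.8, -0.9], [0.1, -2.2], [-1.7, 0.1]]
tube end (array([ 0.5204, -0.062 ,  0.1291]), [np.float64(0.0025857833681475393), np.float64(0.002585783368147384)])
tube end (array([ 0.5123, -0.3064,  0.1369]), [np.float64(0.0061707801771959635), np.float64(0.0061707801771958915)])
handle (array([ 0.4118, -0.1402,  0.0887]), [np.float64(0.0018200960173681989), np.float64(0.0018200960173682767)])
pivot [ 0.414  -0.1825  0.042 ] tip ON [ 0.415  -0.1458  0.0956]
cups (rim centre)
(array([0.6089, 0.3114, 0.0689]), [np.float64(0.0012415903987165915), np.float64(0.0012415903987164445)])
(array([0.6211, 0.0809, 0.0711]), [np.float64(0.0008706672771492021), np.float64(0.0008706672771491241)])
(array([0.4776, 0.2944, 0.0646]), [np.float64(0.0004411353338896391), np.float64(0.0004411353338896047)])
(array([0.4839, 0.1923, 0.0716]), [np.float64(0.0009276372863388986), np.float64(0.0009276372863389097)])
jar top (array([0.487 , 0.0816, 0.0929]), [np.float64(0.0017477110082509074), np.float64(0.0017477110082509456)]) tamper knob (array([0.6146, 0.1919, 0.0751]), [np.float64(0.0003409708362040106), np.float64(0.00034097083620395955)])
[0.3668 0.4147 0.09  ]
[0.3505 0.2962 0.09  ]
[0.3457 0.1693 0.09  ]
pitcher [ 0.3698 -0.4028  0.105 ]
```

```bash
python3 - <<'E'
from h import *
T=cap("top");S=cap("scene");w=cap("wrist")
t=lambda u,v:(T,(u/2.5+130,v/2.5+110)); s=lambda u,v:(S,(u/2.7+220,v/2.7+110))
obs=[(t(470,248),(-.065,.165,.022)),(t(758,259),(-.065,-.165,.022)),
(t(515,40),(.14,.125,.135)),(t(762,55),(.14,-.125,.135)),(s(368,326),(.14,.125,.135)),(s(206,508),(.14,-.125,.135)),(s(50,460),(-.065,-.165,.022)),
(t(567,332),(-.155,.055,.04)),(t(666,334),(-.155,-.055,.04)),(t(567,281),(-.095,.055,.04)),(s(62,338),(-.155,-.055,.04))]
def W(p,q):
    c,sn=np.cos(p[2]),np.sin(p[2]);return np.array([p[0]+c*q[0]-sn*q[1],p[1]+sn*q[0]+c*q[1],q[2]])
f=lambda p:np.concatenate([proj(c,W(p,q))-px for (c,px),q in obs])
r=least_squares(f,[.57,-.15,0],loss="soft_l1");print(r.x);print(f(r.x).reshape(-1,2).round(1).tolist())
np.save("st.npy",r.x)
for q in [(.065,.165,.022),(.065,-.165,.022)]: print("back corners",proj(T,W(r.x,q)),proj(S,W(r.x,q)))
st,R=pose()
print("cam in tool",R.T@(-w["R"].T@w["t"]-st["tcp_pos"]),"cam axes in tool\n",R.T@w["R"].T)
togo([0.5,0.2,0.28],down(r.x[2]))
E
```

```text
[ 0.5372 -0.1862 -0.0299]
[[-0.2, -0.2], [-0.2, -1.1], [0.7, 2.9], [-1.7, 0.2], [-1.0, 0.3], [0.5, 0.3], [-2.0, -0.1], [-0.4, -0.5], [-0.8, -0.2], [0.1, -1.6], [-2.1, -0.3]]
back corners [319.1723 163.6036] [340.6437 228.3783]
back corners [433.7021 167.3263] [269.177  307.7571]
cam in tool [ 0.0829 -0.001  -0.1206] cam axes in tool
 [[ 0.0003 -0.9463 -0.3234]
 [ 1.      0.0001  0.0005]
 [-0.0005 -0.3234  0.9463]]
tcp [0.2476 0.601  0.2533] shift units [-6.4355 -4.5776 -0.4448] turn units [ 0.0007 -0.0003 13.8648]
```

```bash
python3 -m crank '[{"wz":1,"hand":0},{"wz":1,"hand":0},{"wz":1,"hand":0},{"wz":1,"hand":0},{"wz":1,"hand":0},{"wz":1,"hand":0},{"wz":1,"hand":0},{"wz":1,"hand":0},{"wz":1,"hand":0},{"wz":1,"hand":0}]'
python3 -m crank '[{"wz":1,"hand":0},{"wz":1,"hand":0},{"wz":1,"hand":0},{"wz":0.9,"hand":0},{"hand":0}]'
python3 -c "
from h import *
s,R=pose();print(s['joint_pos']);togo([0.5,0.2,0.28],down(np.load('st.npy')[2]))"
```

```text
[ 1.1334  0.4802  1.5963 -0.      1.0651 -0.0466]
tcp [0.2476 0.601  0.2533] shift units [-6.4355 -4.5776 -0.4448] turn units [ 0.0007 -0.0003 13.8648]validation failed for argument at $[0]...
validation failed for argument at $[0]...
```

```bash
python3 -m crank '[{"wx":0,"wy":0,"wz":1,"tx":0,"ty":0,"tz":0,"hand":0}]'; python3 -m crank --help | head -20
```

```text
t: 1.98
tcp_pos: [0.2476, 0.601, 0.2533]
ee_rot: [-0.746, -3.052, 0.0]
contact_force: [0.2, 0.5, 1.2]
finger_gap: 0.0858invalid input: not JSON, or not a number
```

```bash
python3 -m crank '[{"wx":0,"wy":0,"wz":1,"tx":0,"ty":0,"tz":0,"hand":0},{"wx":0,"wy":0,"wz":1,"tx":0,"ty":0,"tz":0,"hand":0},{"wx":0,"wy":0,"wz":1,"tx":0,"ty":0,"tz":0,"hand":0},{"wx":0,"wy":0,"wz":1,"tx":0,"ty":0,"tz":0,"hand":0},{"wx":0,"wy":0,"wz":1,"tx":0,"ty":0,"tz":0,"hand":0},{"wx":0,"wy":0,"wz":1,"tx":0,"ty":0,"tz":0,"hand":0},{"wx":0,"wy":0,"wz":1,"tx":0,"ty":0,"tz":0,"hand":0},{"wx":0,"wy":0,"wz":1,"tx":0,"ty":0,"tz":0,"hand":0},{"wx":0,"wy":0,"wz":1,"tx":0,"ty":0,"tz":0,"hand":0},{"wx":0,"wy":0,"wz":1,"tx":0,"ty":0,"tz":0,"hand":0}]'
python3 -m crank '[{"wx":0,"wy":0,"wz":1,"tx":0,"ty":0,"tz":0,"hand":0},{"wx":0,"wy":0,"wz":1,"tx":0,"ty":0,"tz":0,"hand":0},{"wx":0,"wy":0,"wz":0.9,"tx":0,"ty":0,"tz":0,"hand":0},{"wx":0,"wy":0,"wz":0,"tx":0,"ty":0,"tz":0,"hand":0}]'
python3 -c "
from h import *
s,R=pose();print(s['joint_pos']);togo([0.5,0.2,0.28],down(np.load('st.npy')[2]))"
```

```text
t: 3.22
tcp_pos: [0.2476, 0.601, 0.2533]
ee_rot: [-1.968, -2.449, -0.0]
contact_force: [0.7, 0.0, -0.7]
finger_gap: 0.0854
t: 3.72
tcp_pos: [0.2476, 0.601, 0.2533]
ee_rot: [2.257, 2.185, -0.0]
contact_force: [0.2, 0.9, -0.2]
finger_gap: 0.0851
[ 1.1334  0.4802  1.5963 -0.      1.0651  1.1661]
tcp [0.2476 0.601  0.2533] shift units [-6.5424  4.4228 -0.4452] turn units [ 0.      0.0001 -0.032 ]
```

```bash
python3 -m crank '[{"wx":0,"wy":0,"wz":0,"tx":-0.65,"ty":0.44,"tz":-0.05,"hand":0},{"wx":0,"wy":0,"wz":0,"tx":-0.65,"ty":0.44,"tz":-0.05,"hand":0},{"wx":0,"wy":0,"wz":0,"tx":-0.65,"ty":0.44,"tz":-0.05,"hand":0},{"wx":0,"wy":0,"wz":0,"tx":-0.65,"ty":0.44,"tz":-0.05,"hand":0},{"wx":0,"wy":0,"wz":0,"tx":-0.65,"ty":0.44,"tz":-0.05,"hand":0},{"wx":0,"wy":0,"wz":0,"tx":-0.65,"ty":0.44,"tz":-0.05,"hand":0},{"wx":0,"wy":0,"wz":0,"tx":-0.65,"ty":0.44,"tz":-0.05,"hand":0},{"wx":0,"wy":0,"wz":0,"tx":-0.65,"ty":0.44,"tz":-0.05,"hand":0},{"wx":0,"wy":0,"wz":0,"tx":-0.65,"ty":0.44,"tz":-0.05,"hand":0},{"wx":0,"wy":0,"wz":0,"tx":-0.65,"ty":0.44,"tz":0,"hand":0}]'
python3 - <<'E'
from h import *
cap("wrist","w1.png")
s,R=pose();print(s['joint_pos']);togo([0.46,-0.05,0.28],down(np.load('st.npy')[2]))
E
```

```text
t: 4.97
tcp_pos: [0.4994, 0.2012, 0.2807]
ee_rot: [2.255, 2.187, 0.001]
contact_force: [0.7, 0.7, 0.4]
finger_gap: 0.0854
[ 0.3198  0.2962  1.8188 -0.0023  1.0251  0.3525]
tcp [0.5019 0.1974 0.2806] shift units [-4.1436 -0.5681  0.0147] turn units [ 0.0232  0.0151 -0.0191]
```

View pics/w1.png

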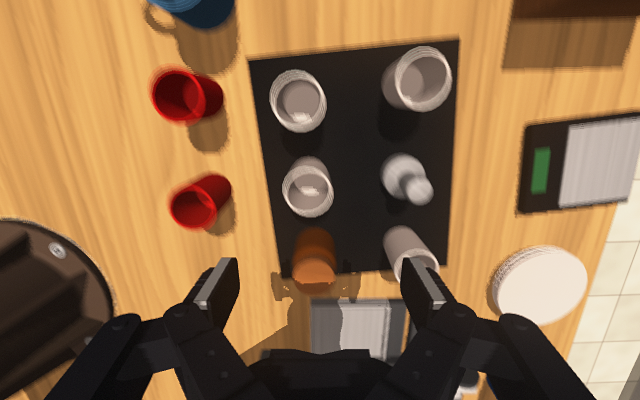

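The wrist view shows the white tumblers at (298,100), (421,78), (307,189) and (411,260). The red look-alikes are at (185,95) and (200,200), the jar at (314,270) and the tamper at (408,180). Next I'll look at the station.

```bash
python3 -m crank '[{"wx":0,"wy":0,"wz":0,"tx":-0.7,"ty":-0.1,"tz":0,"hand":0.5},{"wx":0,"wy":0,"wz":0,"tx":-0.7,"ty":-0.1,"tz":0,"hand":1},{"wx":0,"wy":0,"wz":0,"tx":-0.7,"ty":-0.1,"tz":0,"hand":1},{"wx":0,"wy":0,"wz":0,"tx":-0.7,"ty":-0.1,"tz":0,"hand":1},{"wx":0,"wy":0,"wz":0,"tx":-0.7,"ty":-0.1,"tz":0,"hand":1},{"wx":0,"wy":0,"wz":0,"tx":-0.6,"ty":-0.1,"tz":0,"hand":1},{"wx":0,"wy":0,"wz":0,"tx":0,"ty":0,"tz":0,"hand":1},{"wx":0,"wy":0,"wz":0,"tx":0,"ty":0,"tz":0,"hand":1},{"wx":0,"wy":0,"wz":0,"tx":0,"ty":0,"tz":0,"hand":1}]'
python3 - <<'E'
from h import *
cap("wrist","w2.png")
s,R=pose();print(s['joint_pos'])
E
```

```text
t: 6.15
tcp_pos: [0.4547, -0.0414, 0.2803]
ee_rot: [-2.256, -2.186, -0.0]
contact_force: [-0.1, 0.2, 0.2]
finger_gap: 0.0002
[-0.1573  0.176   1.9869  0.0001  0.9787 -0.1259]
```

View pics/w2.png

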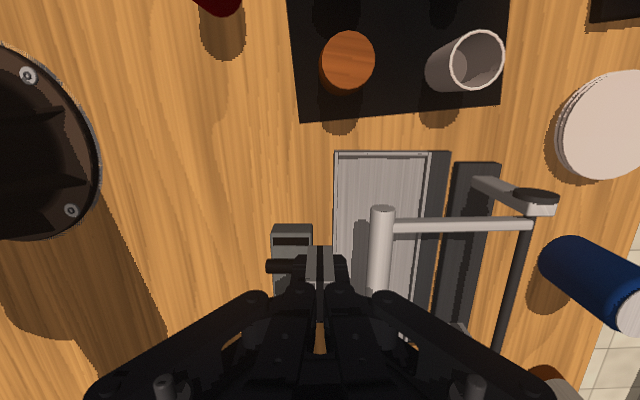

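```bash
python3 - <<'E'
from h import *
w=cap("wrist");p=np.load("st.npy")
c,sn=np.cos(p[2]),np.sin(p[2])
W=lambda q:np.array([p[0]+c*q[0]-sn*q[1],p[1]+sn*q[0]+c*q[1],q[2]])
for n,q in dict(fl=(-.065,.165,.022),bl=(.065,.165,.022),post=(.14,.125,.135),blkfl=(-.155,.055,.04),blkbl=(-.095,.055,.04),tubeend=(-.02,.125,.12),tipfront=(-.15,.0367,.0956)).items(): print(n,W(q),proj(w,W(q)))
print("rim world",atz(w,(333,151),.022),atz(w,(432,152),.022))
E
```

```text
fl [ 0.4771 -0.0194  0.022 ] [335.6019 152.3287]
bl [ 0.6071 -0.0232  0.022 ] [433.1326 152.2763]
post [ 0.6808 -0.0655  0.135 ] [544.7234 209.8392]
blkfl [ 0.3839 -0.1266  0.04  ] [270.3878 233.6269]
blkbl [ 0.4438 -0.1284  0.04  ] [313.4473 233.5557]
tubeend [ 0.5209 -0.0607  0.12  ] [383.0642 205.1843]
tipfront [ 0.3883 -0.1451  0.0956] [268.018  266.4931]
rim world [ 0.4737 -0.0175  0.022 ] [ 0.6055 -0.0228  0.022 ]
```

The prediction matches the picture within about 3 mm, and the lamp is level. Next step is switching off: come down on the +y side of the lever handle and push it over.

```bash
python3 -m crank '[{"wx":0,"wy":0,"wz":0,"tx":-0.5,"ty":-0.3,"tz":0,"hand":1},{"wx":0,"wy":0,"wz":0,"tx":-0.46,"ty":-0.3,"tz":0,"hand":1},{"wx":0,"wy":0,"wz":0,"tx":0,"ty":0,"tz":0.6,"hand":1},{"wx":0,"wy":0,"wz":0,"tx":0,"ty":0,"tz":0.6,"hand":1},{"wx":0,"wy":0,"wz":0,"tx":0,"ty":0,"tz":0.6,"hand":1},{"wx":0,"wy":0,"wz":0,"tx":0,"ty":0,"tz":0.6,"hand":1},{"wx":0,"wy":0,"wz":0,"tx":0,"ty":0,"tz":0.55,"hand":1},{"wx":0,"wy":0,"wz":0,"tx":0,"ty":0,"tz":0,"hand":1},{"wx":0,"wy":0,"wz":0,"tx":0,"ty":0,"tz":0,"hand":1}]'
python3 - <<'E'
from h import *
cap("wrist","w3.png")
togo([.42,-.178,.102],down(np.load('st.npy')[2]))
E
```

```text
t: 7.38
tcp_pos: [0.4171, -0.0984, 0.1041]
ee_rot: [2.257, 2.185, 0.0]
contact_force: [-0.0, 0.0, -0.7]
finger_gap: -0.0001
tcp [ 0.4174 -0.0986  0.1044] shift units [-1.3216  0.0869  0.0409] turn units [ 0.0167  0.0046 -0.0302]
```

View pics/w3.png

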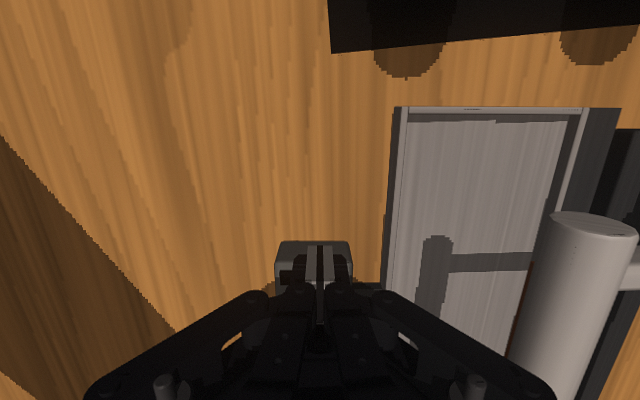

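```bash
python3 -m crank '[{"wx":0,"wy":0,"wz":0,"tx":-0.25,"ty":0,"tz":0,"hand":1},{"wx":0,"wy":0,"wz":0,"tx":-0.25,"ty":0,"tz":0,"hand":1},{"wx":0,"wy":0,"wz":0,"tx":-0.25,"ty":0,"tz":0,"hand":1},{"wx":0,"wy":0,"wz":0,"tx":-0.25,"ty":0,"tz":0,"hand":1},{"wx":0,"wy":0,"wz":0,"tx":-0.25,"ty":0,"tz":0,"hand":1},{"wx":0,"wy":0,"wz":0,"tx":-0.15,"ty":0,"tz":0,"hand":1},{"wx":0,"wy":0,"wz":0,"tx":0,"ty":0,"tz":0,"hand":1},{"wx":0,"wy":0,"wz":0,"tx":0.3,"ty":0,"tz":0,"hand":1},{"wx":0,"wy":0,"wz":0,"tx":0,"ty":0,"tz":0,"hand":1}]'
python3 - <<'E'
from h import *
for n in ("scene","top"):
    c=cap(n);i=c["color"]
    i=i[180:310,210:380] if n=="scene" else i[110:270,310:470]
    cv2.imwrite(f"pics/{n}1.png",cv2.resize(i,None,fx=4,fy=3.5 if n=="top" else 4,interpolation=cv2.INTER_CUBIC))
E
```

```text
t: 8.55
tcp_pos: [0.4139, -0.1627, 0.1032]
ee_rot: [-2.255, -2.185, 0.001]
contact_force: [0.4, 0.7, 0.6]
finger_gap: -0.0002
```

View pics/scene1.png

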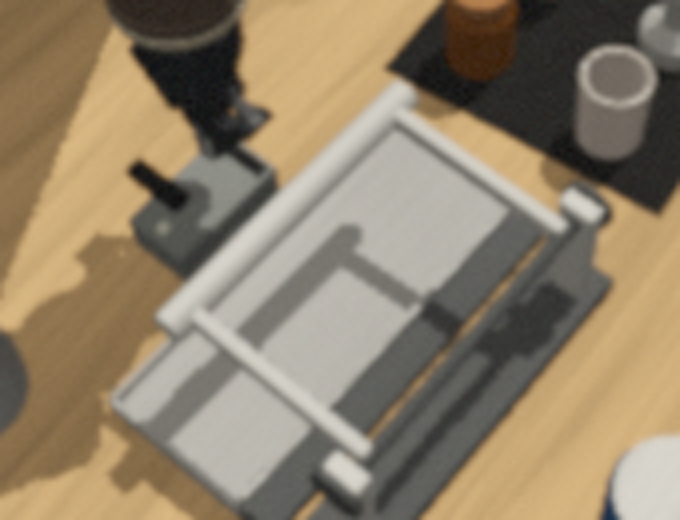

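View pics/top1.png

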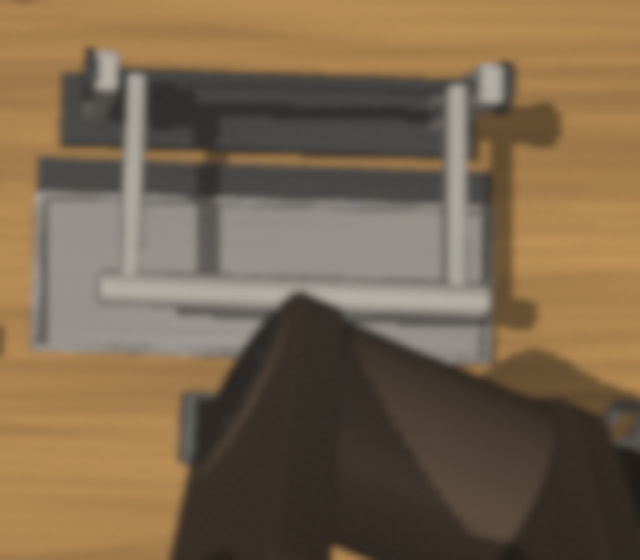

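The lever now leans to the white-dot end, so the switch is off. Next I'll rise, open, and take the tube.

```bash
python3 -m crank '[{"wx":0,"wy":0,"wz":0,"tx":0,"ty":0,"tz":-0.7,"hand":1},{"wx":0,"wy":0,"wz":0,"tx":0,"ty":0,"tz":-0.7,"hand":1},{"wx":0,"wy":0,"wz":0,"tx":0,"ty":0,"tz":-0.6,"hand":0},{"wx":0,"wy":0,"wz":0,"tx":-0.2,"ty":0.5,"tz":0,"hand":0},{"wx":0,"wy":0,"wz":0,"tx":-0.2,"ty":0.5,"tz":0,"hand":0},{"wx":0,"wy":0,"wz":0,"tx":0,"ty":0.5,"tz":0,"hand":0},{"wx":0,"wy":0,"wz":0,"tx":0,"ty":0.2,"tz":0,"hand":0},{"wx":0,"wy":0,"wz":0,"tx":0,"ty":0,"tz":0,"hand":0},{"wx":0,"wy":0,"wz":0,"tx":0,"ty":0,"tz":0,"hand":0}]'
python3 - <<'E'
from h import *
cap("wrist","w4.png")
togo([.5170,-.1856,.122],down(np.load('st.npy')[2]))
E
```

```text
t: 9.78
tcp_pos: [0.5145, -0.1915, 0.2231]
ee_rot: [-2.257, -2.184, 0.001]
contact_force: [0.3, 0.7, 0.8]
finger_gap: 0.0853
tcp [ 0.5146 -0.1916  0.2233] shift units [0.1015 0.0387 1.6877] turn units [-0.0084 -0.0022 -0.0356]
```

View pics/w4.png

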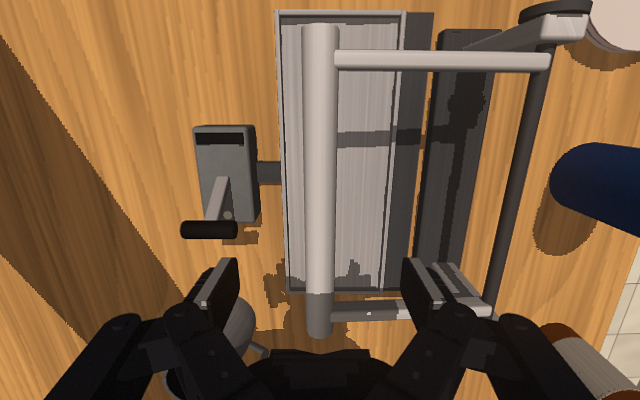

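The jaws are centred on the tube (columns 228 to 410, with the tube at 320), and the switch is clearly off. I'll descend and grip.

```bash
python3 -m crank '[{"wx":0,"wy":0,"wz":0,"tx":0.1,"ty":0.04,"tz":0.6,"hand":0},{"wx":0,"wy":0,"wz":0,"tx":0,"ty":0,"tz":0.6,"hand":0},{"wx":0,"wy":0,"wz":0,"tx":0,"ty":0,"tz":0.49,"hand":0},{"wx":0,"wy":0,"wz":0,"tx":0,"ty":0,"tz":0,"hand":0},{"wx":0,"wy":0,"wz":0,"tx":0,"ty":0,"tz":0,"hand":0.5},{"wx":0,"wy":0,"wz":0,"tx":0,"ty":0,"tz":0,"hand":1},{"wx":0,"wy":0,"wz":0,"tx":0,"ty":0,"tz":0,"hand":1},{"wx":0,"wy":0,"wz":0,"tx":0,"ty":0,"tz":0,"hand":1},{"wx":0,"wy":0,"wz":0,"tx":0,"ty":0,"tz":0,"hand":1}]' 30
python3 - <<'E'
from h import *
s,R=pose();print(s["contact_force"])
p=s["tcp_pos"]
st=np.load('st.npy')
# arc waypoints, relative, in tool units; tube currently at angle a0
prev=np.array([-.16,0])
for a in np.radians([10,20,30,40,50,60,70,80,84]):
    q=.16*np.array([-np.cos(a),np.sin(a)]); d=q-prev;prev=q
    print(round(np.degrees(a)),"ty",round(d[0]/.06,2),"tz",round(-d[1]/.06,2))
E
```

```text
t: 10.95
tcp_pos: [0.5146, -0.1858, 0.1216]
ee_rot: [-2.253, -2.182, 0.006]
contact_force: [-19.9, -8.8, 5.2]
finger_gap: 0.025
[-19.8942  -8.8114   5.1731]
10 ty 0.04 tz -0.46
20 ty 0.12 tz -0.45
30 ty 0.2 tz -0.42
40 ty 0.27 tz -0.38
50 ty 0.33 tz -0.33
60 ty 0.38 tz -0.27
70 ty 0.42 tz -0.2
80 ty 0.45 tz -0.12
84 ty 0.18 tz -0.03
```

```bash
python3 -m crank '[{"wx":0,"wy":0,"wz":0,"tx":0,"ty":-0.06,"tz":0,"hand":1},{"wx":0,"wy":0,"wz":0,"tx":0,"ty":0,"tz":0,"hand":1},{"wx":0,"wy":0,"wz":0,"tx":0,"ty":0.02,"tz":-0.23,"hand":1},{"wx":0,"wy":0,"wz":0,"tx":0,"ty":0.02,"tz":-0.23,"hand":1},{"wx":0,"wy":0,"wz":0,"tx":0,"ty":0.06,"tz":-0.23,"hand":1},{"wx":0,"wy":0,"wz":0,"tx":0,"ty":0.06,"tz":-0.22,"hand":1},{"wx":0,"wy":0,"wz":0,"tx":0,"ty":0,"tz":0,"hand":1}]' 30
```

```text
t: 11.82
tcp_pos: [0.5253, -0.1864, 0.178]
ee_rot: [2.256, 2.183, 0.002]
contact_force: [2.8, -0.8, 1.1]
finger_gap: 0.0254
```

```bash
python3 -m crank '[{"wx":0,"wy":0,"wz":0,"tx":0,"ty":0.1,"tz":-0.21,"hand":1},{"wx":0,"wy":0,"wz":0,"tx":0,"ty":0.1,"tz":-0.21,"hand":1},{"wx":0,"wy":0,"wz":0,"tx":0,"ty":0.13,"tz":-0.19,"hand":1},{"wx":0,"wy":0,"wz":0,"tx":0,"ty":0.14,"tz":-0.19,"hand":1},{"wx":0,"wy":0,"wz":0,"tx":0,"ty":0.16,"tz":-0.17,"hand":1},{"wx":0,"wy":0,"wz":0,"tx":0,"ty":0.17,"tz":-0.16,"hand":1},{"wx":0,"wy":0,"wz":0,"tx":0,"ty":0.19,"tz":-0.14,"hand":1},{"wx":0,"wy":0,"wz":0,"tx":0,"ty":0.19,"tz":-0.13,"hand":1},{"wx":0,"wy":0,"wz":0,"tx":0,"ty":0,"tz":0,"hand":1}]' 30
```

```text
t: 12.95
tcp_pos: [0.5935, -0.1885, 0.2624]
ee_rot: [-2.257, -2.184, 0.003]
contact_force: [-18.5, 1.4, 31.7]
finger_gap: 0.025
```

```bash
python3 -m crank '[{"wx":0,"wy":0,"wz":0,"tx":0,"ty":0.21,"tz":-0.11,"hand":1},{"wx":0,"wy":0,"wz":0,"tx":0,"ty":0.21,"tz":-0.09,"hand":1},{"wx":0,"wy":0,"wz":0,"tx":0,"ty":0.22,"tz":-0.07,"hand":1},{"wx":0,"wy":0,"wz":0,"tx":0,"ty":0.23,"tz":-0.05,"hand":1},{"wx":0,"wy":0,"wz":0,"tx":0,"ty":0.12,"tz":-0.01,"hand":1},{"wx":0,"wy":0,"wz":0,"tx":0,"ty":0,"tz":0,"hand":1}]' 30
python3 - <<'E'
from h import *
cap("wrist","w5.png");cap("scene","s5.png")
E
```

```text
t: 13.7
tcp_pos: [0.6541, -0.1903, 0.2807]
ee_rot: [-2.257, -2.184, 0.001]
contact_force: [-1.1, 0.7, 5.5]
finger_gap: 0.0251
```

View pics/s5.png

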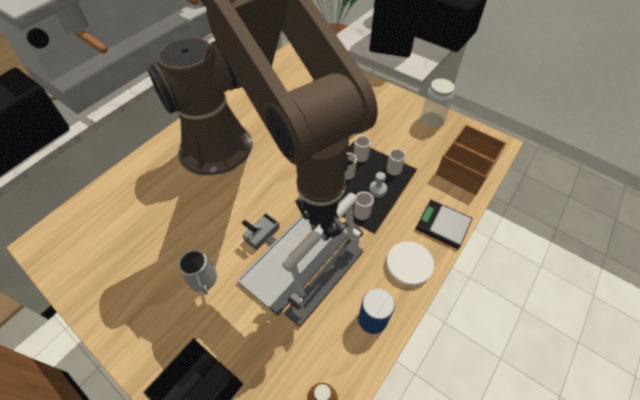

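The lamp is at its upper stop: the tube has reached (0.654, 0.279), which works out to about 83°. I'll let go and return over the mat.

```bash
python3 -m crank '[{"wx":0,"wy":0,"wz":0,"tx":0,"ty":0,"tz":0,"hand":0},{"wx":0,"wy":0,"wz":0,"tx":0,"ty":0,"tz":0,"hand":0},{"wx":0,"wy":0,"wz":0,"tx":0,"ty":0,"tz":0,"hand":0},{"wx":0,"wy":0,"wz":0,"tx":0,"ty":0,"tz":-0.5,"hand":0},{"wx":0,"wy":0,"wz":0,"tx":0,"ty":0,"tz":-0.5,"hand":0},{"wx":0,"wy":0,"wz":0,"tx":0.3,"ty":-0.6,"tz":0,"hand":0},{"wx":0,"wy":0,"wz":0,"tx":0.5,"ty":-0.7,"tz":0,"hand":0},{"wx":0,"wy":0,"wz":0,"tx":0.7,"ty":-0.6,"tz":0,"hand":0},{"wx":0,"wy":0,"wz":0,"tx":0.8,"ty":-0.4,"tz":0,"hand":0},{"wx":0,"wy":0,"wz":0,"tx":0.8,"ty":0,"tz":0,"hand":0}]' 30
python3 -m crank '[{"wx":0,"wy":0,"wz":0,"tx":0.8,"ty":0,"tz":0.3,"hand":0},{"wx":0,"wy":0,"wz":0,"tx":0.8,"ty":0,"tz":0.3,"hand":0},{"wx":0,"wy":0,"wz":0,"tx":0.8,"ty":0,"tz":0.4,"hand":0},{"wx":0,"wy":0,"wz":0,"tx":0.6,"ty":0,"tz":0,"hand":0},{"wx":0,"wy":0,"wz":0,"tx":0,"ty":0,"tz":0,"hand":0},{"wx":0,"wy":0,"wz":0,"tx":0,"ty":0,"tz":0,"hand":0}]' 30
python3 - <<'E'
from h import *
cap("wrist","w6.png");cap("top","t6.png");cap("scene","s6.png")
for n in ("top","scene","wrist"):
  for m in manip.silhouettes(n,"cup0_mid"): 
    ys,xs=np.nonzero(m["mask"]);print(n,np.round(m["at"]),round(m["p"],2),xs.min(),xs.max(),ys.min(),ys.max())
E
```

```text
t: 15.05
tcp_pos: [0.5208, 0.0012, 0.3408]
ee_rot: [2.259, 2.183, 0.0]
contact_force: [0.6, 0.2, -0.7]
finger_gap: 0.0854
t: 15.8
tcp_pos: [0.5283, 0.1797, 0.2803]
ee_rot: [2.257, 2.185, -0.0]
contact_force: [-0.2, -0.5, -0.3]
finger_gap: 0.0853
top [378. 171.] 0.52 317 455 118 244
top [246. 208.] 0.48 243 253 197 215
scene [349. 164.] 0.72 340 356 153 178
wrist [285. 168.] 0.88 257 306 141 195
```

View pics/w6.png

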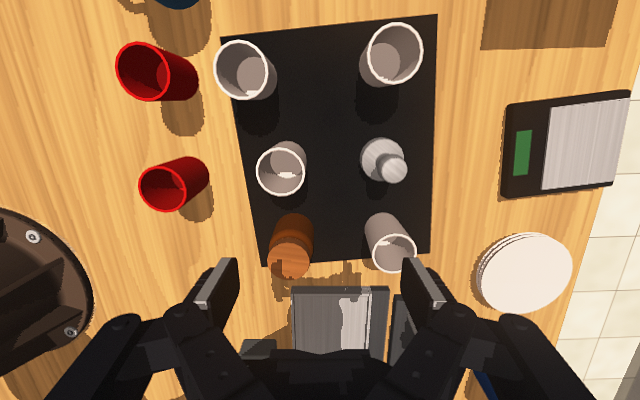

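View pics/s6.png

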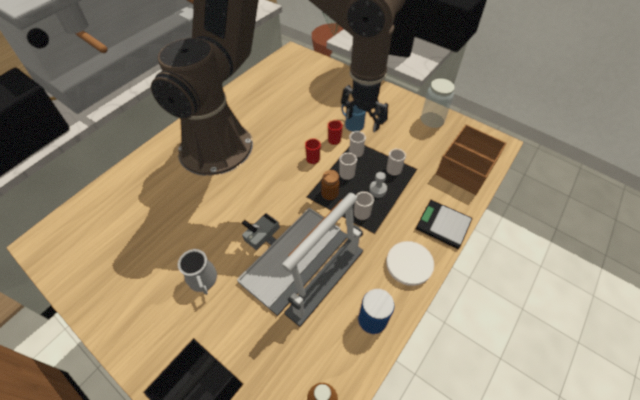

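The lamp stands up by itself and the switch is off. Tumbler C, near (357,143) in the scene view, has been knocked towards the mat's edge since the start. In the wrist view the rims are at C (241,70), A (394,53), D (281,171) and B (394,253).

```bash
python3 - <<'E'
from h import *
w=cap("wrist");S=cap("scene");T=cap("top")
cv2.imwrite("pics/s6c.png",cv2.resize(S["color"][120:230,290:420],None,fx=6,fy=5.4,interpolation=cv2.INTER_CUBIC))
for n,p in dict(C=(241,70),A=(394.5,53),D=(281,171),B=(394,253)).items():
    for z in (.080,.085):print(n,z,atz(w,p,z),end=" ")
    print(proj(S,atz(w,p,.083)))
# rim diameter check for D and C
print([np.linalg.norm(atz(w,a,.083)-atz(w,b,.083)) for a,b in [((257,171),(306,171)),((213,70),(269,70)),((367,53),(422,53))]])
E
```

```text
C 0.08 [0.4518 0.2986 0.08  ] C 0.085 [0.453 0.298 0.085] [357.4893 136.0689]
A 0.08 [0.6095 0.3091 0.08  ] A 0.085 [0.6083 0.3084 0.085 ] [396.901  153.5219]
D 0.08 [0.485 0.191 0.08 ] D 0.085 [0.4857 0.1921 0.085 ] [348.3479 157.7183]
B 0.08 [0.6204 0.0801 0.08  ] B 0.085 [0.619  0.0829 0.085 ] [363.8737 197.4012]
[np.float64(0.05584043080945213), np.float64(0.05735997501886685), np.float64(0.05550113410363275)]
```

View pics/s6c.png

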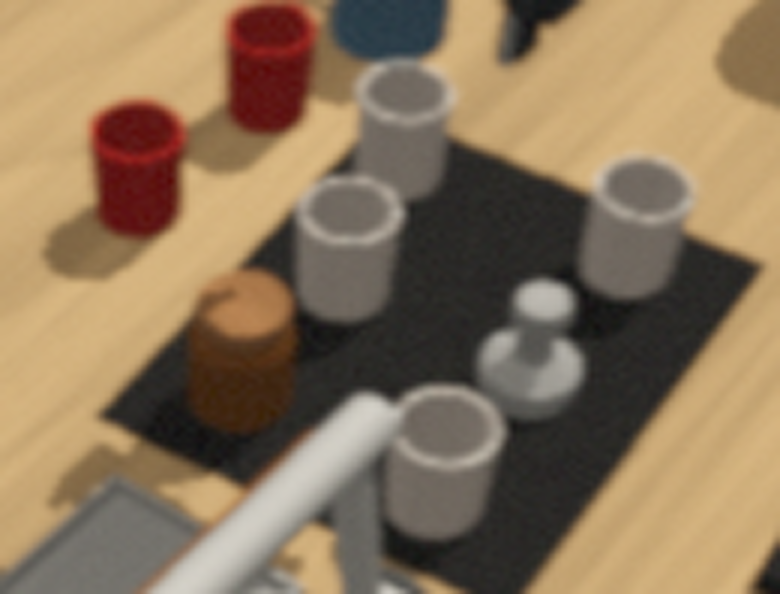

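```bash
python3 - <<'E'
from h import *
togo([.620,.0805,.055],down(np.load('st.npy')[2]))
E
```

```text
tcp [0.5285 0.1796 0.2804] shift units [-1.5991  1.5786  3.7564] turn units [ 0.0016 -0.0002 -0.0419]
```

```bash
python3 -m crank '[{"wx":0,"wy":0,"wz":0,"tx":-0.54,"ty":0.52,"tz":0.2,"hand":0},{"wx":0,"wy":0,"wz":0,"tx":-0.53,"ty":0.53,"tz":0.4,"hand":0},{"wx":0,"wy":0,"wz":0,"tx":-0.53,"ty":0.53,"tz":0.4,"hand":0},{"wx":0,"wy":0,"wz":0,"tx":0,"ty":0,"tz":0.2,"hand":0},{"wx":0,"wy":0,"wz":0,"tx":0,"ty":0,"tz":0,"hand":0}]' 30
python3 - <<'E'
from h import *
cap("wrist","w7.png")
togo([.620,.0805,.055],down(np.load('st.npy')[2]))
E
```

```text
t: 16.88
tcp_pos: [0.6191, 0.0808, 0.2073]
ee_rot: [-2.257, -2.183, 0.003]
contact_force: [-0.8, 0.4, 0.1]
finger_gap: 0.0852
tcp [0.6194 0.0812 0.2082] shift units [-0.0118  0.0136  2.5533] turn units [-0.0119 -0.0004 -0.0344]
```

View pics/w7.png

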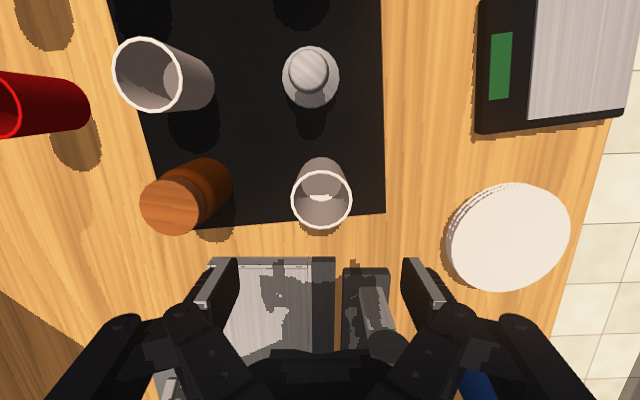

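The close view shows B's rim at (321,200). It is white ceramic, so it is the right thing. I'll triangulate it before the descent.

```bash
python3 - <<'E'
from h import *
w=cap("wrist")
print(atz(w,(321,200),.08),atz(w,(321,200),.084)); print(tri([(w,(321,200)),(cap("scene"),(364.2,199.1)),]))
st,R=pose();print(R.T@(tri([(w,(321,200)),(cap("scene"),(364.2,199.1))])[0]-st["tcp_pos"]))
E
```

```text
[0.6207 0.0804 0.08  ] [0.6208 0.0817 0.084 ]
(array([0.6215, 0.08  , 0.078 ]), [np.float64(0.0008544313268467373), np.float64(0.0008544313268464751)])
[-0.0016  0.0017  0.1312]
```

```bash
python3 -m crank '[{"wx":0,"wy":0,"wz":0,"tx":0,"ty":0.02,"tz":0.6,"hand":0},{"wx":0,"wy":0,"wz":0,"tx":0,"ty":0,"tz":0.6,"hand":0},{"wx":0,"wy":0,"wz":0,"tx":0,"ty":0,"tz":0.6,"hand":0},{"wx":0,"wy":0,"wz":0,"tx":0,"ty":0,"tz":0.5,"hand":0},{"wx":0,"wy":0,"wz":0,"tx":0,"ty":0,"tz":0.25,"hand":0},{"wx":0,"wy":0,"wz":0,"tx":0,"ty":0,"tz":0,"hand":0},{"wx":0,"wy":0,"wz":0,"tx":0,"ty":0,"tz":0,"hand":1},{"wx":0,"wy":0,"wz":0,"tx":0,"ty":0,"tz":0,"hand":1},{"wx":0,"wy":0,"wz":0,"tx":0,"ty":0,"tz":0,"hand":1},{"wx":0,"wy":0,"wz":0,"tx":0,"ty":0,"tz":0,"hand":1}]' 30
```

```text
t: 18.32
tcp_pos: [0.6219, 0.0808, 0.0567]
ee_rot: [2.257, 2.184, 0.002]
contact_force: [-1.5, -0.4, 7.1]
finger_gap: 0.0558
```

```bash
python3 -m crank '[{"wx":0,"wy":0,"wz":0,"tx":0,"ty":0,"tz":-0.5,"hand":1},{"wx":0,"wy":0,"wz":0,"tx":0,"ty":0,"tz":-0.7,"hand":1},{"wx":0,"wy":0,"wz":0,"tx":0,"ty":-0.3,"tz":-0.7,"hand":1},{"wx":0,"wy":0,"wz":0,"tx":0,"ty":-0.5,"tz":-0.6,"hand":1},{"wx":0,"wy":0,"wz":0,"tx":-0.4,"ty":-0.5,"tz":0,"hand":1},{"wx":0,"wy":0,"wz":0,"tx":-0.8,"ty":0,"tz":0,"hand":1},{"wx":0,"wy":0,"wz":0,"tx":-0.9,"ty":0,"tz":0,"hand":1},{"wx":0,"wy":0,"wz":0,"tx":-0.9,"ty":0,"tz":0,"hand":1},{"wx":0,"wy":0,"wz":0,"tx":-0.9,"ty":0,"tz":0,"hand":1},{"wx":0,"wy":0,"wz":0,"tx":-0.9,"ty":0,"tz":0,"hand":1}]' 30
python3 -m crank '[{"wx":0,"wy":0,"wz":0,"tx":-0.9,"ty":0,"tz":0,"hand":1},{"wx":0,"wy":0,"wz":0,"tx":-0.6,"ty":0,"tz":0,"hand":1},{"wx":0,"wy":0,"wz":0,"tx":-0.2,"ty":0,"tz":0,"hand":1},{"wx":0,"wy":0,"wz":0,"tx":0,"ty":0,"tz":0,"hand":1},{"wx":0,"wy":0,"wz":0,"tx":0,"ty":0,"tz":0,"hand":1}]' 30
python3 - <<'E'
from h import *
cap("wrist","w8.png");cap("scene","s8.png")
togo([.5316,-.3062,.070],down(np.load('st.npy')[2]))
E
```

```text
t: 19.58
tcp_pos: [0.5335, -0.2063, 0.2062]
ee_rot: [2.257, 2.184, 0.001]
contact_force: [1.2, 1.1, -2.1]
finger_gap: 0.0558
t: 20.2
tcp_pos: [0.5304, -0.3052, 0.2055]
ee_rot: [-2.257, -2.185, -0.0]
contact_force: [-0.7, -0.5, -3.6]
finger_gap: 0.0555
tcp [ 0.5305 -0.3052  0.2055] shift units [-0.0159  0.0181  2.2577] turn units [-0.0004 -0.0021 -0.0221]
```

View pics/w8.png

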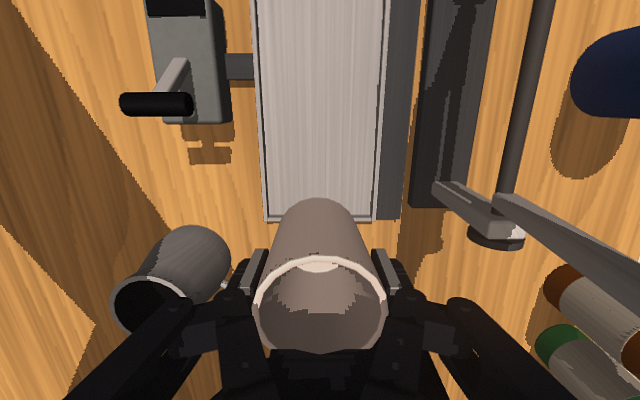

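View pics/s8.png

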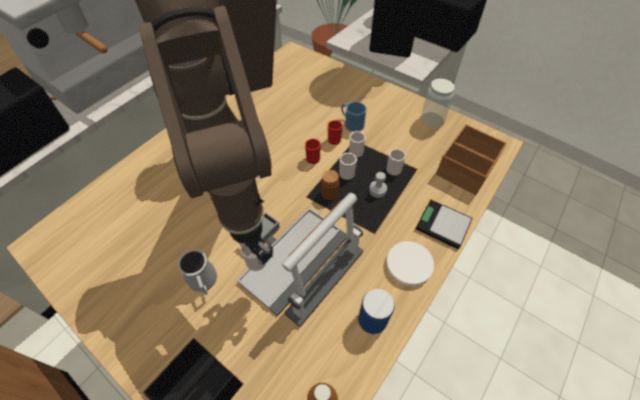

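```bash
python3 - <<'E'
from h import *
w=cap("wrist")
for p in [(265,220),(373,220),(252,0),(391,0)]: print(atz(w,p,.022))
p=np.load('st.npy')
c,sn=np.cos(p[2]),np.sin(p[2])
W=lambda q:np.array([p[0]+c*q[0]-sn*q[1],p[1]+sn*q[0]+c*q[1],q[2]])
print(W((-.065,-.165,.022)),W((.065,-.165,.022)))
E
```

```text
[ 0.4665 -0.3467  0.022 ]
[ 0.5912 -0.3507  0.022 ]
[ 0.4745 -0.1297  0.022 ]
[ 0.6016 -0.1337  0.022 ]
[ 0.4673 -0.3492  0.022 ] [ 0.5972 -0.3531  0.022 ]
```

The rim checks out. I'll lower at slot 1.

```bash
python3 -m crank '[{"wx":0,"wy":0,"wz":0,"tx":0.03,"ty":0,"tz":0.5,"hand":1},{"wx":0,"wy":0,"wz":0,"tx":0,"ty":0,"tz":0.6,"hand":1},{"wx":0,"wy":0,"wz":0,"tx":0,"ty":0,"tz":0.6,"hand":1},{"wx":0,"wy":0,"wz":0,"tx":0,"ty":0,"tz":0.4,"hand":1},{"wx":0,"wy":0,"wz":0,"tx":0,"ty":0,"tz":0.15,"hand":1},{"wx":0,"wy":0,"wz":0,"tx":0,"ty":0,"tz":0,"hand":1},{"wx":0,"wy":0,"wz":0,"tx":0,"ty":0,"tz":0,"hand":1}]' 30
```

```text
t: 21.22
tcp_pos: [0.5311, -0.3048, 0.0713]
ee_rot: [2.257, 2.184, 0.001]
contact_force: [0.1, 0.4, -1.7]
finger_gap: 0.0556
```

```bash
python3 -m crank '[{"wx":0,"wy":0,"wz":0,"tx":0,"ty":0,"tz":0.03,"hand":1},{"wx":0,"wy":0,"wz":0,"tx":0,"ty":0,"tz":0,"hand":1}]' 30
python3 -m crank '[{"wx":0,"wy":0,"wz":0,"tx":0,"ty":0,"tz":0,"hand":0.3},{"wx":0,"wy":0,"wz":0,"tx":0,"ty":0,"tz":0,"hand":0},{"wx":0,"wy":0,"wz":0,"tx":0,"ty":0,"tz":0,"hand":0},{"wx":0,"wy":0,"wz":0,"tx":0,"ty":0,"tz":0,"hand":0},{"wx":0,"wy":0,"wz":0,"tx":0,"ty":0,"tz":-0.5,"hand":0},{"wx":0,"wy":0,"wz":0,"tx":0,"ty":0,"tz":-0.7,"hand":0},{"wx":0,"wy":0,"wz":0,"tx":0,"ty":0,"tz":-0.7,"hand":0},{"wx":0,"wy":0,"wz":0,"tx":0,"ty":0,"tz":-0.5,"hand":0},{"wx":0,"wy":0,"wz":0,"tx":0,"ty":0,"tz":0,"hand":0}]' 30
python3 - <<'E'
from h import *
cap("wrist","w9.png")
togo([.485,.191,.2],down(np.load('st.npy')[2]))
E
```

```text
t: 21.48
tcp_pos: [0.5306, -0.3047, 0.0689]
ee_rot: [2.257, 2.184, 0.0]
contact_force: [0.6, -0.9, -3.0]
finger_gap: 0.0558
t: 22.6
tcp_pos: [0.5316, -0.3053, 0.215]
ee_rot: [2.255, 2.182, 0.002]
contact_force: [0.5, -0.3, -0.6]
finger_gap: 0.0852
tcp [ 0.5309 -0.3049  0.2134] shift units [ 8.235  -1.0368  0.2134] turn units [ 0.0195  0.0116 -0.0357]
```

View pics/w9.png

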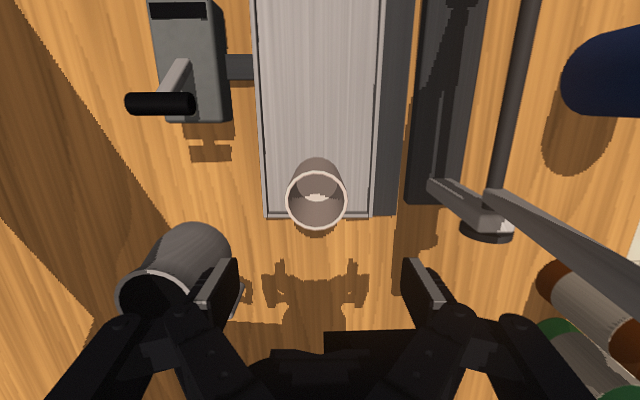

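Tumbler 1 stands inside the rim at (317,195). Next is D.

```bash
python3 -m crank '[{"wx":0,"wy":0,"wz":0,"tx":0.6,"ty":0,"tz":0,"hand":0},{"wx":0,"wy":0,"wz":0,"tx":0.9,"ty":0,"tz":0,"hand":0},{"wx":0,"wy":0,"wz":0,"tx":0.9,"ty":0,"tz":0,"hand":0},{"wx":0,"wy":0,"wz":0,"tx":0.9,"ty":0,"tz":0,"hand":0},{"wx":0,"wy":0,"wz":0,"tx":0.9,"ty":-0.2,"tz":0,"hand":0},{"wx":0,"wy":0,"wz":0,"tx":0.9,"ty":-0.2,"tz":0,"hand":0},{"wx":0,"wy":0,"wz":0,"tx":0.9,"ty":-0.2,"tz":0,"hand":0},{"wx":0,"wy":0,"wz":0,"tx":0.9,"ty":-0.2,"tz":0,"hand":0},{"wx":0,"wy":0,"wz":0,"tx":0.9,"ty":-0.24,"tz":0,"hand":0},{"wx":0,"wy":0,"wz":0,"tx":0.43,"ty":0,"tz":0,"hand":0}]' 30
python3 -m crank '[{"wx":0,"wy":0,"wz":0,"tx":0,"ty":0,"tz":0,"hand":0},{"wx":0,"wy":0,"wz":0,"tx":0,"ty":0,"tz":0,"hand":0}]' 30
python3 - <<'E'
from h import *
cap("wrist","w10.png")
togo([.485,.191,.055],down(np.load('st.npy')[2]))
E
```

```text
t: 23.9
tcp_pos: [0.4826, 0.1932, 0.2113]
ee_rot: [-2.255, -2.186, 0.003]
contact_force: [1.1, -0.8, 0.4]
finger_gap: 0.0855
t: 24.15
tcp_pos: [0.4839, 0.1903, 0.2117]
ee_rot: [-2.257, -2.184, 0.002]
contact_force: [-0.6, -0.5, 0.5]
finger_gap: 0.0856
tcp [0.4841 0.1901 0.2119] shift units [0.0173 0.0174 2.6149] turn units [-0.0124  0.0065 -0.042 ]
```

View pics/w10.png

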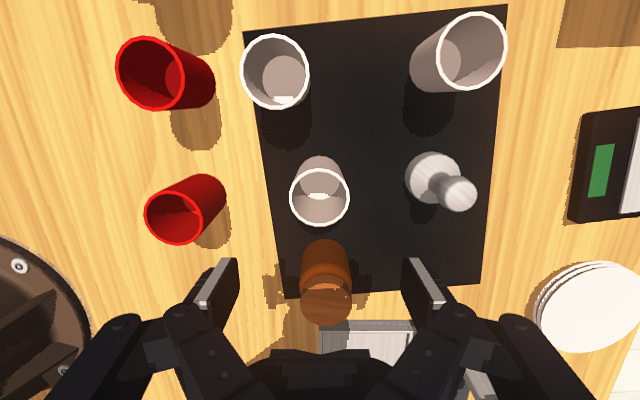

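D is centred at (320,197). I'll descend and grip.

```bash
python3 -m crank '[{"wx":0,"wy":0,"wz":0,"tx":0.02,"ty":0.02,"tz":0.6,"hand":0},{"wx":0,"wy":0,"wz":0,"tx":0,"ty":0,"tz":0.6,"hand":0},{"wx":0,"wy":0,"wz":0,"tx":0,"ty":0,"tz":0.6,"hand":0},{"wx":0,"wy":0,"wz":0,"tx":0,"ty":0,"tz":0.5,"hand":0},{"wx":0,"wy":0,"wz":0,"tx":0,"ty":0,"tz":0.28,"hand":0},{"wx":0,"wy":0,"wz":0,"tx":0,"ty":0,"tz":0,"hand":0},{"wx":0,"wy":0,"wz":0,"tx":0,"ty":0,"tz":0,"hand":1},{"wx":0,"wy":0,"wz":0,"tx":0,"ty":0,"tz":0,"hand":1},{"wx":0,"wy":0,"wz":0,"tx":0,"ty":0,"tz":0,"hand":1},{"wx":0,"wy":0,"wz":0,"tx":0,"ty":0,"tz":0,"hand":1}]' 30
python3 - <<'E'
from h import *
s,R=pose();print(s["tcp_pos"]); togo([.534,-.224,.07],down(np.load('st.npy')[2]))
E
```

```text
t: 25.45
tcp_pos: [0.4862, 0.1924, 0.0589]
ee_rot: [2.257, 2.184, 0.003]
contact_force: [-0.7, -0.2, 6.3]
finger_gap: 0.0577
[0.4862 0.1924 0.0589]
tcp [0.4862 0.1924 0.0589] shift units [-6.9092  1.0242 -0.1868] turn units [ 0.0203 -0.007  -0.0341]
```

```bash
python3 -m crank '[{"wx":0,"wy":0,"wz":0,"tx":0,"ty":0,"tz":-0.5,"hand":1},{"wx":0,"wy":0,"wz":0,"tx":0,"ty":0,"tz":-0.7,"hand":1},{"wx":0,"wy":0,"wz":0,"tx":0,"ty":0,"tz":-0.7,"hand":1},{"wx":0,"wy":0,"wz":0,"tx":-0.3,"ty":0,"tz":-0.6,"hand":1},{"wx":0,"wy":0,"wz":0,"tx":-0.7,"ty":0.1,"tz":0,"hand":1},{"wx":0,"wy":0,"wz":0,"tx":-0.9,"ty":0.2,"tz":0,"hand":1},{"wx":0,"wy":0,"wz":0,"tx":-0.9,"ty":0.2,"tz":0,"hand":1},{"wx":0,"wy":0,"wz":0,"tx":-0.9,"ty":0.2,"tz":0,"hand":1},{"wx":0,"wy":0,"wz":0,"tx":-0.9,"ty":0.2,"tz":0,"hand":1},{"wx":0,"wy":0,"wz":0,"tx":-0.9,"ty":0.12,"tz":0,"hand":1}]' 30
python3 -m crank '[{"wx":0,"wy":0,"wz":0,"tx":-0.9,"ty":0,"tz":0,"hand":1},{"wx":0,"wy":0,"wz":0,"tx":-0.5,"ty":0,"tz":0,"hand":1},{"wx":0,"wy":0,"wz":0,"tx":0,"ty":0,"tz":0,"hand":1},{"wx":0,"wy":0,"wz":0,"tx":0,"ty":0,"tz":0,"hand":1}]' 30
python3 - <<'E'
from h import *
cap("wrist","w11.png")
togo([.534,-.224,.072],down(np.load('st.npy')[2]))
E
```

```text
t: 26.7
tcp_pos: [0.5363, -0.1416, 0.2086]
ee_rot: [2.257, 2.184, 0.001]
contact_force: [0.4, 1.0, -2.1]
finger_gap: 0.0577
t: 27.2
tcp_pos: [0.5329, -0.2232, 0.2081]
ee_rot: [2.258, 2.184, 0.0]
contact_force: [-0.4, 0.2, -1.2]
finger_gap: 0.0572
tcp [ 0.533  -0.2229  0.208 ] shift units [-0.0186  0.0164  2.2673] turn units [ 0.0017 -0.001  -0.0299]
```

View pics/w11.png

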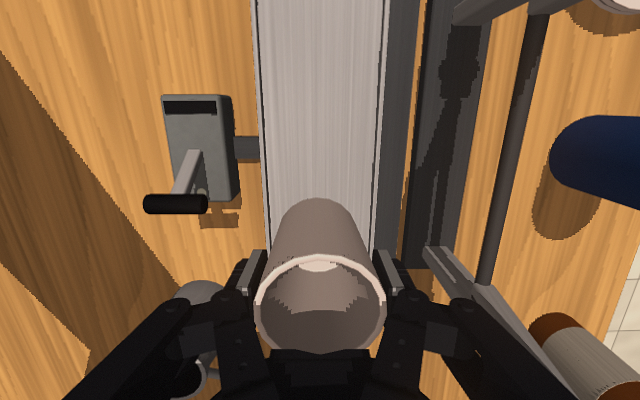

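```bash
python3 -m crank '[{"wx":0,"wy":0,"wz":0,"tx":0,"ty":0,"tz":0.5,"hand":1},{"wx":0,"wy":0,"wz":0,"tx":0,"ty":0,"tz":0.6,"hand":1},{"wx":0,"wy":0,"wz":0,"tx":0,"ty":0,"tz":0.6,"hand":1},{"wx":0,"wy":0,"wz":0,"tx":0,"ty":0,"tz":0.4,"hand":1},{"wx":0,"wy":0,"wz":0,"tx":0,"ty":0,"tz":0.15,"hand":1},{"wx":0,"wy":0,"wz":0,"tx":0,"ty":0,"tz":0,"hand":1},{"wx":0,"wy":0,"wz":0,"tx":0,"ty":0,"tz":0,"hand":1}]' 30
```

```text
t: 28.12
tcp_pos: [0.5338, -0.2237, 0.0738]
ee_rot: [2.256, 2.184, 0.001]
contact_force: [0.3, -0.2, -2.7]
finger_gap: 0.0573
```

```bash
python3 -m crank '[{"wx":0,"wy":0,"wz":0,"tx":0,"ty":0,"tz":0.05,"hand":1},{"wx":0,"wy":0,"wz":0,"tx":0,"ty":0,"tz":0,"hand":1}]' 30
python3 -m crank '[{"wx":0,"wy":0,"wz":0,"tx":0,"ty":0,"tz":0,"hand":0.3},{"wx":0,"wy":0,"wz":0,"tx":0,"ty":0,"tz":0,"hand":0},{"wx":0,"wy":0,"wz":0,"tx":0,"ty":0,"tz":0,"hand":0},{"wx":0,"wy":0,"wz":0,"tx":0,"ty":0,"tz":0,"hand":0},{"wx":0,"wy":0,"wz":0,"tx":0,"ty":0,"tz":-0.5,"hand":0},{"wx":0,"wy":0,"wz":0,"tx":0,"ty":0,"tz":-0.7,"hand":0},{"wx":0,"wy":0,"wz":0,"tx":0,"ty":0,"tz":-0.7,"hand":0},{"wx":0,"wy":0,"wz":0,"tx":0,"ty":0,"tz":-0.5,"hand":0},{"wx":0,"wy":0,"wz":0,"tx":0,"ty":0,"tz":0,"hand":0}]' 30
python3 - <<'E'
from h import *
cap("wrist","w12.png")
togo([.452,.2986,.21],down(np.load('st.npy')[2]))
E
```

```text
t: 28.38
tcp_pos: [0.5335, -0.224, 0.0707]
ee_rot: [2.257, 2.184, 0.001]
contact_force: [-2.3, -0.3, 6.9]
finger_gap: 0.0574
t: 29.5
tcp_pos: [0.5343, -0.2242, 0.2161]
ee_rot: [2.255, 2.182, 0.002]
contact_force: [0.8, -0.8, 0.2]
finger_gap: 0.0853
tcp [ 0.5335 -0.2239  0.2145] shift units [ 8.6586 -1.6454  0.0658] turn units [ 0.0205  0.0092 -0.0355]
```

View pics/w12.png

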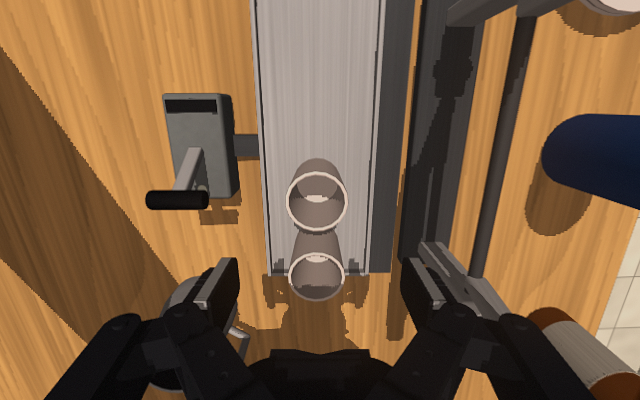

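Two tumblers stand on the plate. Next is C.

```bash
python3 -m crank '[{"wx":0,"wy":0,"wz":0,"tx":0.65,"ty":0,"tz":0,"hand":0},{"wx":0,"wy":0,"wz":0,"tx":0.9,"ty":0,"tz":0,"hand":0},{"wx":0,"wy":0,"wz":0,"tx":0.9,"ty":0,"tz":0,"hand":0},{"wx":0,"wy":0,"wz":0,"tx":0.9,"ty":-0.25,"tz":0,"hand":0},{"wx":0,"wy":0,"wz":0,"tx":0.9,"ty":-0.3,"tz":0,"hand":0},{"wx":0,"wy":0,"wz":0,"tx":0.9,"ty":-0.3,"tz":0,"hand":0},{"wx":0,"wy":0,"wz":0,"tx":0.9,"ty":-0.3,"tz":0,"hand":0},{"wx":0,"wy":0,"wz":0,"tx":0.9,"ty":-0.25,"tz":0,"hand":0},{"wx":0,"wy":0,"wz":0,"tx":0.9,"ty":-0.25,"tz":0,"hand":0},{"wx":0,"wy":0,"wz":0,"tx":0.81,"ty":0,"tz":0,"hand":0}]' 30
python3 -m crank '[{"wx":0,"wy":0,"wz":0,"tx":0,"ty":0,"tz":0,"hand":0},{"wx":0,"wy":0,"wz":0,"tx":0,"ty":0,"tz":0,"hand":0}]' 30
python3 - <<'E'
from h import *
cap("wrist","w13.png")
togo([.452,.2986,.055],down(np.load('st.npy')[2]))
E
```

```text
t: 30.8
tcp_pos: [0.4495, 0.3004, 0.2125]
ee_rot: [-2.256, -2.185, 0.003]
contact_force: [0.3, -2.0, 1.2]
finger_gap: 0.0855
t: 31.05
tcp_pos: [0.4506, 0.2985, 0.2126]
ee_rot: [-2.257, -2.185, 0.003]
contact_force: [-1.4, -1.5, -1.2]
finger_gap: 0.0858
tcp [0.4508 0.298  0.2128] shift units [0.0128 0.0235 2.6302] turn units [-0.0173  0.0129 -0.0377]
```

View pics/w13.png

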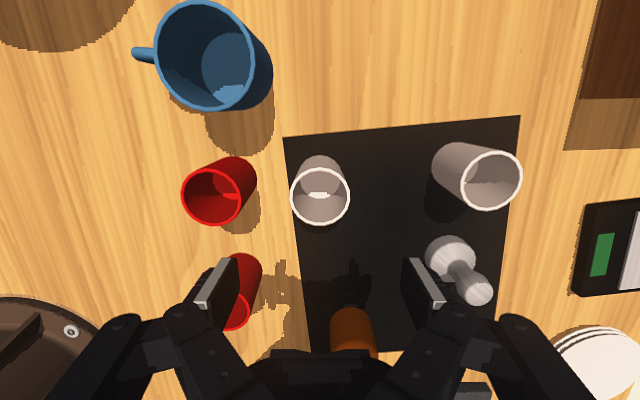

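C's rim is centred at (320,197). A red look-alike stands about 40 mm to its left, so I'll narrow the jaws a little.

```bash
python3 -m crank '[{"wx":0,"wy":0,"wz":0,"tx":0.01,"ty":0.02,"tz":0.6,"hand":0.14},{"wx":0,"wy":0,"wz":0,"tx":0,"ty":0,"tz":0.6,"hand":0.14},{"wx":0,"wy":0,"wz":0,"tx":0,"ty":0,"tz":0.6,"hand":0.14},{"wx":0,"wy":0,"wz":0,"tx":0,"ty":0,"tz":0.5,"hand":0.14},{"wx":0,"wy":0,"wz":0,"tx":0,"ty":0,"tz":0.28,"hand":0.14},{"wx":0,"wy":0,"wz":0,"tx":0,"ty":0,"tz":0,"hand":0.14},{"wx":0,"wy":0,"wz":0,"tx":0,"ty":0,"tz":0,"hand":1},{"wx":0,"wy":0,"wz":0,"tx":0,"ty":0,"tz":0,"hand":1},{"wx":0,"wy":0,"wz":0,"tx":0,"ty":0,"tz":0,"hand":1},{"wx":0,"wy":0,"wz":0,"tx":0,"ty":0,"tz":0,"hand":1}]' 30
python3 - <<'E'
from h import *
s,R=pose();print(s["tcp_pos"]); togo([.536,-.144,.07],down(np.load('st.npy')[2]))
E
```

```text
t: 32.35
tcp_pos: [0.4529, 0.2998, 0.0598]
ee_rot: [2.257, 2.184, 0.002]
contact_force: [-0.7, -1.3, 9.1]
finger_gap: 0.0578
[0.4529 0.2998 0.0598]
tcp [0.4529 0.2998 0.0598] shift units [-7.3465  1.6264 -0.1733] turn units [ 0.014  -0.0081 -0.0338]
```

```bash
python3 -m crank '[{"wx":0,"wy":0,"wz":0,"tx":0,"ty":0,"tz":-0.5,"hand":1},{"wx":0,"wy":0,"wz":0,"tx":0,"ty":0,"tz":-0.7,"hand":1},{"wx":0,"wy":0,"wz":0,"tx":0,"ty":0,"tz":-0.7,"hand":1},{"wx":0,"wy":0,"wz":0,"tx":-0.3,"ty":0.1,"tz":-0.6,"hand":1},{"wx":0,"wy":0,"wz":0,"tx":-0.7,"ty":0.2,"tz":0,"hand":1},{"wx":0,"wy":0,"wz":0,"tx":-0.9,"ty":0.3,"tz":0,"hand":1},{"wx":0,"wy":0,"wz":0,"tx":-0.9,"ty":0.3,"tz":0,"hand":1},{"wx":0,"wy":0,"wz":0,"tx":-0.9,"ty":0.3,"tz":0,"hand":1},{"wx":0,"wy":0,"wz":0,"tx":-0.9,"ty":0.3,"tz":0,"hand":1},{"wx":0,"wy":0,"wz":0,"tx":-0.9,"ty":0.13,"tz":0,"hand":1}]' 30
python3 -m crank '[{"wx":0,"wy":0,"wz":0,"tx":-0.9,"ty":0,"tz":0,"hand":1},{"wx":0,"wy":0,"wz":0,"tx":-0.65,"ty":0,"tz":0,"hand":1},{"wx":0,"wy":0,"wz":0,"tx":-0.3,"ty":0,"tz":0,"hand":1},{"wx":0,"wy":0,"wz":0,"tx":0,"ty":0,"tz":0,"hand":1},{"wx":0,"wy":0,"wz":0,"tx":0,"ty":0,"tz":0,"hand":1}]' 30
python3 - <<'E'
from h import *
togo([.536,-.144,.071],down(np.load('st.npy')[2]))
E
```

```text
t: 33.6
tcp_pos: [0.5402, -0.0355, 0.2094]
ee_rot: [2.257, 2.184, 0.001]
contact_force: [0.1, 0.2, -2.2]
finger_gap: 0.0575
t: 34.22
tcp_pos: [0.5357, -0.1435, 0.209]
ee_rot: [-2.257, -2.185, -0.0]
contact_force: [0.7, -0.3, -1.1]
finger_gap: 0.0574
tcp [ 0.5357 -0.1435  0.209 ] shift units [-0.009   0.0061  2.2992] turn units [-0.0017 -0.0035 -0.0305]
```

```bash
python3 -m crank '[{"wx":0,"wy":0,"wz":0,"tx":0,"ty":0,"tz":0.5,"hand":1},{"wx":0,"wy":0,"wz":0,"tx":0,"ty":0,"tz":0.6,"hand":1},{"wx":0,"wy":0,"wz":0,"tx":0,"ty":0,"tz":0.6,"hand":1},{"wx":0,"wy":0,"wz":0,"tx":0,"ty":0,"tz":0.4,"hand":1},{"wx":0,"wy":0,"wz":0,"tx":0,"ty":0,"tz":0.14,"hand":1},{"wx":0,"wy":0,"wz":0,"tx":0,"ty":0,"tz":0.04,"hand":1},{"wx":0,"wy":0,"wz":0,"tx":0,"ty":0,"tz":0,"hand":1},{"wx":0,"wy":0,"wz":0,"tx":0,"ty":0,"tz":0,"hand":1}]' 30
```

```text
t: 35.22
tcp_pos: [0.5363, -0.1446, 0.073]
ee_rot: [2.257, 2.184, 0.001]
contact_force: [0.9, -0.5, -1.4]
finger_gap: 0.0575
```

```bash
python3 -m crank '[{"wx":0,"wy":0,"wz":0,"tx":0,"ty":0,"tz":0.03,"hand":1},{"wx":0,"wy":0,"wz":0,"tx":0,"ty":0,"tz":0,"hand":1}]' 30
python3 -m crank '[{"wx":0,"wy":0,"wz":0,"tx":0,"ty":0,"tz":0,"hand":0.3},{"wx":0,"wy":0,"wz":0,"tx":0,"ty":0,"tz":0,"hand":0},{"wx":0,"wy":0,"wz":0,"tx":0,"ty":0,"tz":0,"hand":0},{"wx":0,"wy":0,"wz":0,"tx":0,"ty":0,"tz":0,"hand":0},{"wx":0,"wy":0,"wz":0,"tx":0,"ty":0,"tz":-0.5,"hand":0},{"wx":0,"wy":0,"wz":0,"tx":0,"ty":0,"tz":-0.7,"hand":0},{"wx":0,"wy":0,"wz":0,"tx":0,"ty":0,"tz":-0.7,"hand":0},{"wx":0,"wy":0,"wz":0,"tx":0,"ty":0,"tz":-0.5,"hand":0},{"wx":0,"wy":0,"wz":0,"tx":0,"ty":0,"tz":0,"hand":0}]' 30
python3 - <<'E'
from h import *
cap("wrist","w14.png")
togo([.609,.309,.21],down(np.load('st.npy')[2]))
E
```

```text
t: 35.48
tcp_pos: [0.5357, -0.1446, 0.0713]
ee_rot: [2.258, 2.184, 0.0]
contact_force: [-5.9, 0.2, 14.7]
finger_gap: 0.0576
t: 36.6
tcp_pos: [0.537, -0.1449, 0.2166]
ee_rot: [2.255, 2.182, 0.003]
contact_force: [0.1, -0.1, -0.0]
finger_gap: 0.0859
tcp [ 0.5362 -0.1447  0.2151] shift units [7.5969 0.9633 0.0827] turn units [ 0.0219  0.0065 -0.0354]
```

View pics/w14.png

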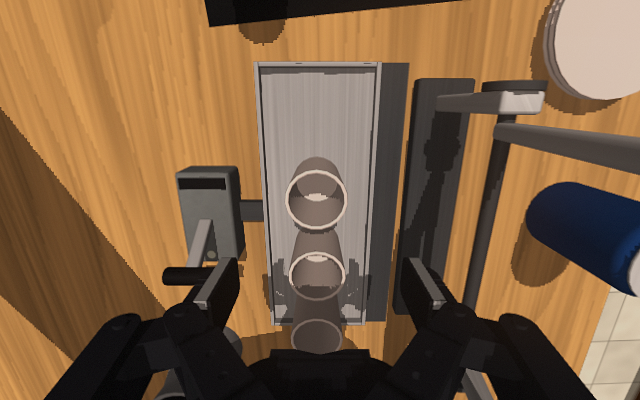

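Three tumblers are placed. Next is A.

```bash
python3 -m crank '[{"wx":0,"wy":0,"wz":0,"tx":0.6,"ty":0,"tz":0,"hand":0},{"wx":0,"wy":0,"wz":0,"tx":0.9,"ty":0,"tz":0,"hand":0},{"wx":0,"wy":0,"wz":0,"tx":0.9,"ty":0,"tz":0,"hand":0},{"wx":0,"wy":0,"wz":0,"tx":0.9,"ty":0,"tz":0,"hand":0},{"wx":0,"wy":0,"wz":0,"tx":0.9,"ty":0.2,"tz":0,"hand":0},{"wx":0,"wy":0,"wz":0,"tx":0.9,"ty":0.2,"tz":0,"hand":0},{"wx":0,"wy":0,"wz":0,"tx":0.9,"ty":0.2,"tz":0,"hand":0},{"wx":0,"wy":0,"wz":0,"tx":0.9,"ty":0.2,"tz":0,"hand":0},{"wx":0,"wy":0,"wz":0,"tx":0.6,"ty":0.16,"tz":0,"hand":0},{"wx":0,"wy":0,"wz":0,"tx":0,"ty":0,"tz":0,"hand":0}]' 30
python3 -m crank '[{"wx":0,"wy":0,"wz":0,"tx":0,"ty":0,"tz":0,"hand":0}]' 30
python3 - <<'E'
from h import *
cap("wrist","w15.png")
togo([.609,.309,.055],down(np.load('st.npy')[2]))
E
```

```text
t: 37.9
tcp_pos: [0.6078, 0.3056, 0.2123]
ee_rot: [-2.254, -2.187, 0.002]
contact_force: [-0.0, -0.9, -0.4]
finger_gap: 0.0855
t: 38.02
tcp_pos: [0.6074, 0.3026, 0.2129]
ee_rot: [-2.257, -2.184, 0.004]
contact_force: [-0.2, -0.9, 0.3]
finger_gap: 0.0853
tcp [0.6076 0.3023 0.2133] shift units [0.1158 0.0244 2.6387] turn units [-0.0179  0.0112 -0.0412]
```

View pics/w15.png

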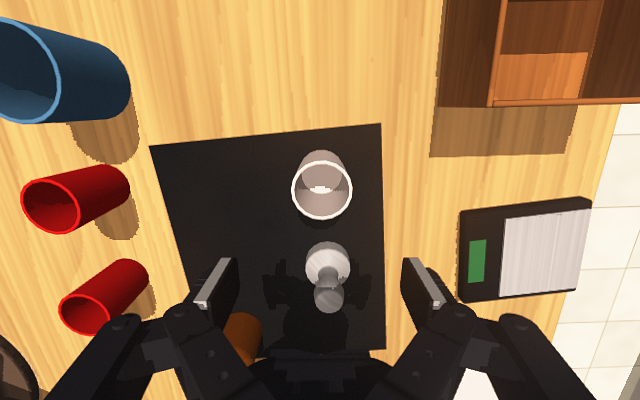

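A's rim is at (322,190), 7 mm further on, as expected.

```bash
python3 -m crank '[{"wx":0,"wy":0,"wz":0,"tx":0.11,"ty":0.03,"tz":0.5,"hand":0},{"wx":0,"wy":0,"wz":0,"tx":0,"ty":0,"tz":0.6,"hand":0},{"wx":0,"wy":0,"wz":0,"tx":0,"ty":0,"tz":0.6,"hand":0},{"wx":0,"wy":0,"wz":0,"tx":0,"ty":0,"tz":0.6,"hand":0},{"wx":0,"wy":0,"wz":0,"tx":0,"ty":0,"tz":0.28,"hand":0},{"wx":0,"wy":0,"wz":0,"tx":0,"ty":0,"tz":0,"hand":0},{"wx":0,"wy":0,"wz":0,"tx":0,"ty":0,"tz":0,"hand":1},{"wx":0,"wy":0,"wz":0,"tx":0,"ty":0,"tz":0,"hand":1},{"wx":0,"wy":0,"wz":0,"tx":0,"ty":0,"tz":0,"hand":1},{"wx":0,"wy":0,"wz":0,"tx":0,"ty":0,"tz":0,"hand":1}]' 30
python3 - <<'E'
from h import *
s,R=pose();print(s["tcp_pos"]); togo([.538,-.065,.07],down(np.load('st.npy')[2]))
E
```

```text
t: 39.33
tcp_pos: [0.6108, 0.3103, 0.0612]
ee_rot: [2.257, 2.184, 0.003]
contact_force: [-1.0, -0.3, 6.3]
finger_gap: 0.0568
[0.6108 0.3103 0.0612]
tcp [0.6108 0.3103 0.0612] shift units [-6.2908 -1.0075 -0.1544] turn units [ 0.0214 -0.0105 -0.0344]
```

```bash
python3 -m crank '[{"wx":0,"wy":0,"wz":0,"tx":0,"ty":0,"tz":-0.5,"hand":1},{"wx":0,"wy":0,"wz":0,"tx":0,"ty":0,"tz":-0.7,"hand":1},{"wx":0,"wy":0,"wz":0,"tx":0,"ty":0,"tz":-0.7,"hand":1},{"wx":0,"wy":0,"wz":0,"tx":-0.3,"ty":-0.2,"tz":-0.6,"hand":1},{"wx":0,"wy":0,"wz":0,"tx":-0.7,"ty":-0.3,"tz":0,"hand":1},{"wx":0,"wy":0,"wz":0,"tx":-0.9,"ty":-0.3,"tz":0,"hand":1},{"wx":0,"wy":0,"wz":0,"tx":-0.9,"ty":-0.2,"tz":0,"hand":1},{"wx":0,"wy":0,"wz":0,"tx":-0.9,"ty":0,"tz":0,"hand":1},{"wx":0,"wy":0,"wz":0,"tx":-0.9,"ty":0,"tz":0,"hand":1},{"wx":0,"wy":0,"wz":0,"tx":-0.9,"ty":0,"tz":0,"hand":1}]' 30
python3 -m crank '[{"wx":0,"wy":0,"wz":0,"tx":-0.6,"ty":0,"tz":0,"hand":1},{"wx":0,"wy":0,"wz":0,"tx":-0.2,"ty":0,"tz":0,"hand":1},{"wx":0,"wy":0,"wz":0,"tx":0,"ty":0,"tz":0,"hand":1},{"wx":0,"wy":0,"wz":0,"tx":0,"ty":0,"tz":0,"hand":1}]' 30
python3 - <<'E'
from h import *
togo([.538,-.065,.073],down(np.load('st.npy')[2]))
cap("wrist","w16.png")
E
```

```text
t: 40.58
tcp_pos: [0.5394, -0.0196, 0.2106]
ee_rot: [2.256, 2.184, 0.002]
contact_force: [0.5, 0.4, -1.4]
finger_gap: 0.0561
t: 41.08
tcp_pos: [0.5378, -0.0649, 0.2097]
ee_rot: [2.257, 2.185, 0.001]
contact_force: [0.9, 1.0, -1.8]
finger_gap: 0.0564
tcp [ 0.5378 -0.0649  0.2097] shift units [-0.0019  0.0025  2.2786] turn units [ 0.0031 -0.0023 -0.0274]
```

View pics/w16.png

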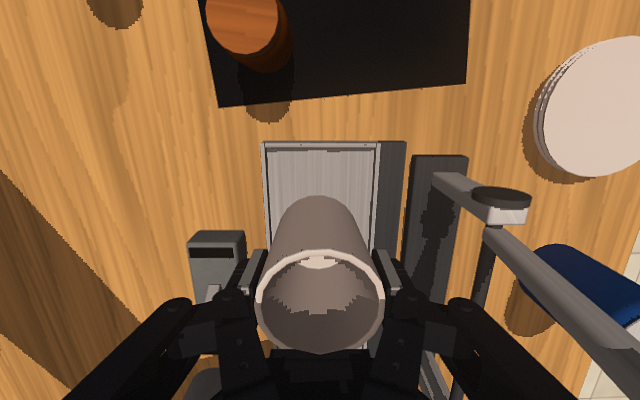

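```bash
python3 -m crank '[{"wx":0,"wy":0,"wz":0,"tx":0,"ty":0,"tz":0.5,"hand":1},{"wx":0,"wy":0,"wz":0,"tx":0,"ty":0,"tz":0.6,"hand":1},{"wx":0,"wy":0,"wz":0,"tx":0,"ty":0,"tz":0.6,"hand":1},{"wx":0,"wy":0,"wz":0,"tx":0,"ty":0,"tz":0.4,"hand":1},{"wx":0,"wy":0,"wz":0,"tx":0,"ty":0,"tz":0.14,"hand":1},{"wx":0,"wy":0,"wz":0,"tx":0,"ty":0,"tz":0.03,"hand":1},{"wx":0,"wy":0,"wz":0,"tx":0,"ty":0,"tz":0,"hand":1},{"wx":0,"wy":0,"wz":0,"tx":0,"ty":0,"tz":0,"hand":1}]' 30
```

```text
t: 42.12
tcp_pos: [0.5383, -0.066, 0.0741]
ee_rot: [2.257, 2.184, 0.001]
contact_force: [1.2, -0.1, -2.5]
finger_gap: 0.0564
```

```bash
python3 -m crank '[{"wx":0,"wy":0,"wz":0,"tx":0,"ty":0,"tz":0.025,"hand":1},{"wx":0,"wy":0,"wz":0,"tx":0,"ty":0,"tz":0,"hand":1}]' 30
python3 -m crank '[{"wx":0,"wy":0,"wz":0,"tx":0,"ty":0,"tz":0,"hand":0.3},{"wx":0,"wy":0,"wz":0,"tx":0,"ty":0,"tz":0,"hand":0},{"wx":0,"wy":0,"wz":0,"tx":0,"ty":0,"tz":0,"hand":0},{"wx":0,"wy":0,"wz":0,"tx":0,"ty":0,"tz":0,"hand":0},{"wx":0,"wy":0,"wz":0,"tx":0,"ty":0,"tz":-0.5,"hand":0},{"wx":0,"wy":0,"wz":0,"tx":0,"ty":0,"tz":-0.7,"hand":0},{"wx":0,"wy":0,"wz":0,"tx":0.3,"ty":0,"tz":-0.7,"hand":0},{"wx":0,"wy":0,"wz":0,"tx":0.6,"ty":-0.3,"tz":-0.5,"hand":0},{"wx":0,"wy":0,"wz":0,"tx":0.5,"ty":-0.3,"tz":-0.5,"hand":0},{"wx":0,"wy":0,"wz":0,"tx":0,"ty":0,"tz":0,"hand":0}]' 30
python3 -m crank '[{"wx":0,"wy":0,"wz":0,"tx":0,"ty":0,"tz":-0.3,"hand":0},{"wx":0,"wy":0,"wz":0,"tx":0,"ty":0,"tz":0,"hand":0},{"wx":0,"wy":0,"wz":0,"tx":0,"ty":0,"tz":0,"hand":0}]' 30
python3 - <<'E'
from h import *
cap("wrist","w17.png");S=cap("scene");T=cap("top")
cv2.imwrite("pics/s17.png",cv2.resize(S["color"][180:330,210:390],None,fx=4,fy=3.9,interpolation=cv2.INTER_CUBIC))
cv2.imwrite("pics/t17.png",cv2.resize(T["color"][110:270,300:460],None,fx=3.6,fy=3.6,interpolation=cv2.INTER_CUBIC))
E
```

```text
t: 42.38
tcp_pos: [0.5379, -0.0661, 0.0728]
ee_rot: [2.257, 2.184, 0.001]
contact_force: [-4.3, -0.2, 16.0]
finger_gap: 0.0562
t: 43.62
tcp_pos: [0.5046, 0.0207, 0.2478]
ee_rot: [2.254, 2.185, 0.004]
contact_force: [1.4, 0.3, -1.0]
finger_gap: 0.0852
t: 44.0
tcp_pos: [0.5044, 0.0188, 0.2628]
ee_rot: [-2.258, -2.183, 0.001]
contact_force: [0.1, 0.4, -1.3]
finger_gap: 0.0855
```

View pics/w17.png

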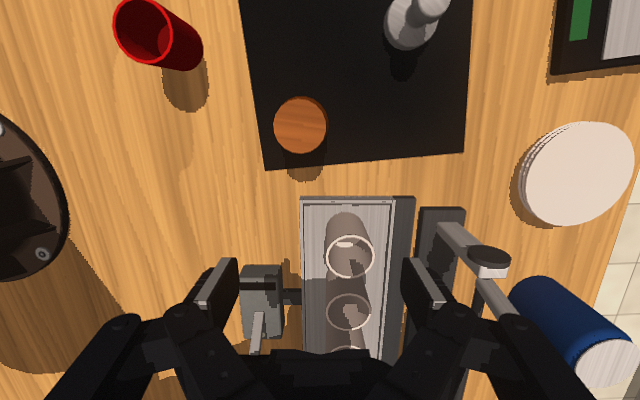

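View pics/s17.png

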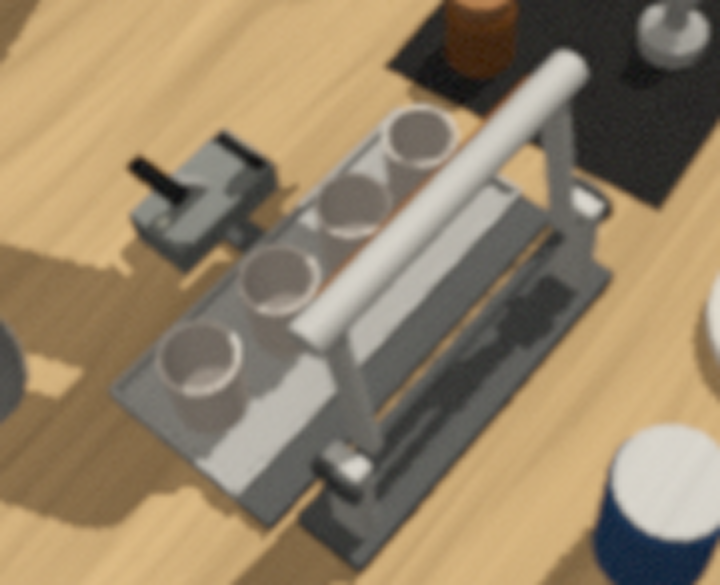

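View pics/t17.png

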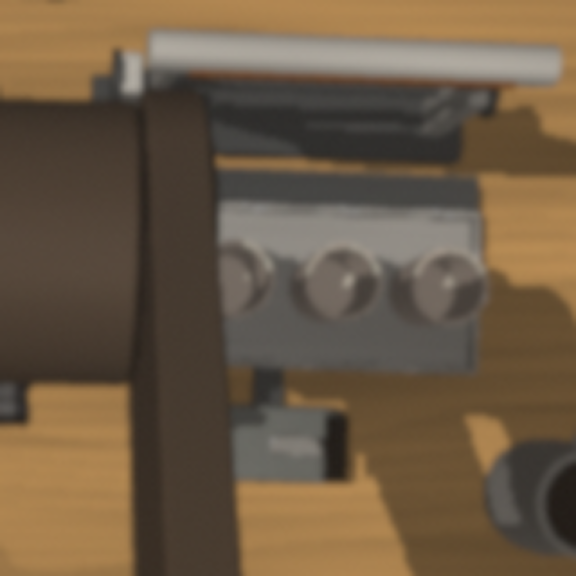

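All four tumblers stand on the plate, with the lamp up and the switch off. Next I'll take the tube again.

```bash
python3 -m crank '[{"wx":0,"wy":0,"wz":0,"tx":0,"ty":0,"tz":-0.6,"hand":0},{"wx":0,"wy":0,"wz":0,"tx":0,"ty":0,"tz":-0.6,"hand":0},{"wx":0,"wy":0,"wz":0,"tx":-0.5,"ty":0.3,"tz":-0.5,"hand":0},{"wx":0,"wy":0,"wz":0,"tx":-0.8,"ty":0.4,"tz":0,"hand":0},{"wx":0,"wy":0,"wz":0,"tx":-0.8,"ty":0.6,"tz":0,"hand":0},{"wx":0,"wy":0,"wz":0,"tx":-0.8,"ty":0.6,"tz":0,"hand":0},{"wx":0,"wy":0,"wz":0,"tx":-0.6,"ty":0.5,"tz":0,"hand":0},{"wx":0,"wy":0,"wz":0,"tx":0,"ty":0,"tz":0,"hand":0},{"wx":0,"wy":0,"wz":0,"tx":0,"ty":0,"tz":0,"hand":0}]' 30
python3 - <<'E'
from h import *
cap("wrist","w18.png");
togo([.6535,-.188,.281],down(np.load('st.npy')[2]))
E
```

```text
t: 45.28
tcp_pos: [0.6411, -0.1953, 0.3649]
ee_rot: [-2.257, -2.183, 0.001]
contact_force: [-0.2, 0.6, -0.4]
finger_gap: 0.0857
tcp [ 0.641  -0.1948  0.3653] shift units [0.1192 0.2064 1.4051] turn units [-0.0116 -0.0059 -0.0336]
```

View pics/w18.png

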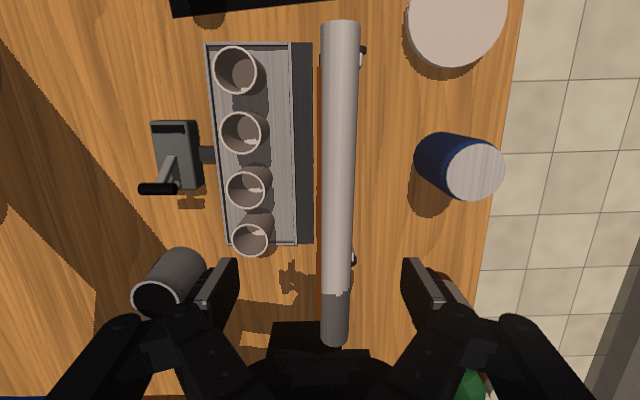

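The picture shows the tube at column 338, all four tumblers inside the rim, and the switch off. I'll lower onto the tube and grip.

```bash
python3 -m crank '[{"wx":0,"wy":0,"wz":0,"tx":0.12,"ty":0.21,"tz":0,"hand":0},{"wx":0,"wy":0,"wz":0,"tx":0,"ty":0,"tz":0.5,"hand":0},{"wx":0,"wy":0,"wz":0,"tx":0,"ty":0,"tz":0.5,"hand":0},{"wx":0,"wy":0,"wz":0,"tx":0,"ty":0,"tz":0.4,"hand":0},{"wx":0,"wy":0,"wz":0,"tx":0,"ty":0,"tz":0,"hand":0},{"wx":0,"wy":0,"wz":0,"tx":0,"ty":0,"tz":0,"hand":1},{"wx":0,"wy":0,"wz":0,"tx":0,"ty":0,"tz":0,"hand":1},{"wx":0,"wy":0,"wz":0,"tx":0,"ty":0,"tz":0,"hand":1},{"wx":0,"wy":0,"wz":0,"tx":0,"ty":0,"tz":0,"hand":1},{"wx":0,"wy":0,"wz":0,"tx":0,"ty":0,"tz":0,"hand":1}]' 30
python3 - <<'E'
from h import *
prev=None
for a in np.radians([83,75,67,59,51,43,37,33,30]):
    q=.16*np.array([-np.cos(a),np.sin(a)])
    if prev is not None: d=q-prev;print(round(np.degrees(a)),"ty",round(d[0]/.06,2),"tz",round(-d[1]/.06,2))
    prev=q
E
```

```text
t: 46.58
tcp_pos: [0.6545, -0.1887, 0.2826]
ee_rot: [2.257, 2.184, 0.001]
contact_force: [-2.2, 1.7, 5.3]
finger_gap: 0.0246
75 ty -0.37 tz 0.07
67 ty -0.35 tz 0.12
59 ty -0.33 tz 0.17
51 ty -0.3 tz 0.21
43 ty -0.27 tz 0.25
37 ty -0.18 tz 0.21
33 ty -0.11 tz 0.15
30 ty -0.07 tz 0.12
```

```bash
python3 -m crank '[{"wx":0,"wy":0,"wz":0,"tx":0,"ty":-0.19,"tz":0.03,"hand":1},{"wx":0,"wy":0,"wz":0,"tx":0,"ty":-0.18,"tz":0.04,"hand":1},{"wx":0,"wy":0,"wz":0,"tx":0,"ty":-0.18,"tz":0.05,"hand":1},{"wx":0,"wy":0,"wz":0,"tx":0,"ty":-0.17,"tz":0.07,"hand":1},{"wx":0,"wy":0,"wz":0,"tx":0,"ty":-0.17,"tz":0.08,"hand":1},{"wx":0,"wy":0,"wz":0,"tx":0,"ty":-0.16,"tz":0.09,"hand":1},{"wx":0,"wy":0,"wz":0,"tx":0,"ty":-0.15,"tz":0.1,"hand":1},{"wx":0,"wy":0,"wz":0,"tx":0,"ty":-0.15,"tz":0.11,"hand":1},{"wx":0,"wy":0,"wz":0,"tx":0,"ty":0,"tz":0,"hand":1}]' 30
python3 -m crank '[{"wx":0,"wy":0,"wz":0,"tx":0,"ty":-0.14,"tz":0.12,"hand":1},{"wx":0,"wy":0,"wz":0,"tx":0,"ty":-0.13,"tz":0.13,"hand":1},{"wx":0,"wy":0,"wz":0,"tx":0,"ty":-0.18,"tz":0.21,"hand":1},{"wx":0,"wy":0,"wz":0,"tx":0,"ty":-0.11,"tz":0.15,"hand":1},{"wx":0,"wy":0,"wz":0,"tx":0,"ty":-0.07,"tz":0.12,"hand":1},{"wx":0,"wy":0,"wz":0,"tx":0,"ty":0,"tz":0,"hand":1},{"wx":0,"wy":0,"wz":0,"tx":0,"ty":0,"tz":0,"hand":1}]' 30
```

```text
t: 47.7
tcp_pos: [0.5736, -0.1863, 0.2477]
ee_rot: [2.257, 2.183, 0.001]
contact_force: [2.4, -3.0, -6.5]
finger_gap: 0.0249
t: 48.58
tcp_pos: [0.5357, -0.185, 0.2036]
ee_rot: [2.258, 2.184, -0.0]
contact_force: [3.6, -4.0, -5.9]
finger_gap: 0.0252
```

Both z and x give 30°. I'll let go, wait more than a second, and look.

```bash
python3 -m crank '[{"wx":0,"wy":0,"wz":0,"tx":0,"ty":0,"tz":0,"hand":0.6},{"wx":0,"wy":0,"wz":0,"tx":0,"ty":0,"tz":0,"hand":0},{"wx":0,"wy":0,"wz":0,"tx":0,"ty":0,"tz":0,"hand":0},{"wx":0,"wy":0,"wz":0,"tx":0,"ty":0,"tz":0,"hand":0},{"wx":0,"wy":0,"wz":0,"tx":0,"ty":0,"tz":-0.4,"hand":0},{"wx":0,"wy":0,"wz":0,"tx":0,"ty":0,"tz":-0.6,"hand":0},{"wx":0,"wy":0,"wz":0,"tx":0,"ty":0,"tz":-0.6,"hand":0},{"wx":0,"wy":0,"wz":0,"tx":0,"ty":-0.5,"tz":0,"hand":0},{"wx":0,"wy":0,"wz":0,"tx":0,"ty":-0.5,"tz":0,"hand":0}]' 30
python3 -m crank '[{"wx":0,"wy":0,"wz":0,"tx":0.1,"ty":-0.5,"tz":0,"hand":1},{"wx":0,"wy":0,"wz":0,"tx":0,"ty":-0.3,"tz":0,"hand":1},{"wx":0,"wy":0,"wz":0,"tx":0,"ty":0,"tz":0,"hand":1},{"wx":0,"wy":0,"wz":0,"tx":0,"ty":0,"tz":0,"hand":1},{"wx":0,"wy":0,"wz":0,"tx":0,"ty":0,"tz":0,"hand":1},{"wx":0,"wy":0,"wz":0,"tx":0,"ty":0,"tz":0,"hand":1},{"wx":0,"wy":0,"wz":0,"tx":0,"ty":0,"tz":0,"hand":1},{"wx":0,"wy":0,"wz":0,"tx":0,"ty":0,"tz":0,"hand":1}]' 30
python3 - <<'E'
from h import *
cap("wrist","w19.png");S=cap("scene");T=cap("top")
cv2.imwrite("pics/s19.png",cv2.resize(S["color"][180:330,210:390],None,fx=4,fy=3.9,interpolation=cv2.INTER_CUBIC))
cv2.imwrite("pics/t19.png",cv2.resize(T["color"][110:270,300:460],None,fx=3.6,fy=3.6,interpolation=cv2.INTER_CUBIC))
togo([.42,-.26,.102],down(np.load('st.npy')[2]))
E
```

```text
t: 49.7
tcp_pos: [0.475, -0.1827, 0.3001]
ee_rot: [2.257, 2.184, 0.0]
contact_force: [0.3, -1.0, 0.0]
finger_gap: 0.0852
t: 50.7
tcp_pos: [0.428, -0.1752, 0.2998]
ee_rot: [-2.258, -2.185, -0.0]
contact_force: [0.3, 0.5, -0.5]
finger_gap: -0.0
tcp [ 0.4279 -0.1752  0.2998] shift units [-1.4173 -0.0852  3.2968] turn units [ 0.0005  0.0004 -0.0357]
```

View pics/w19.png

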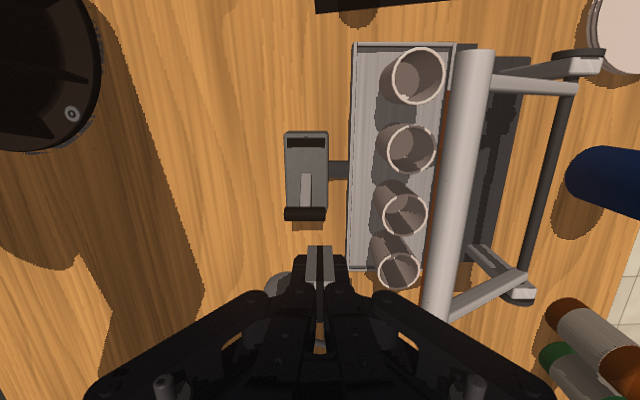

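View pics/s19.png

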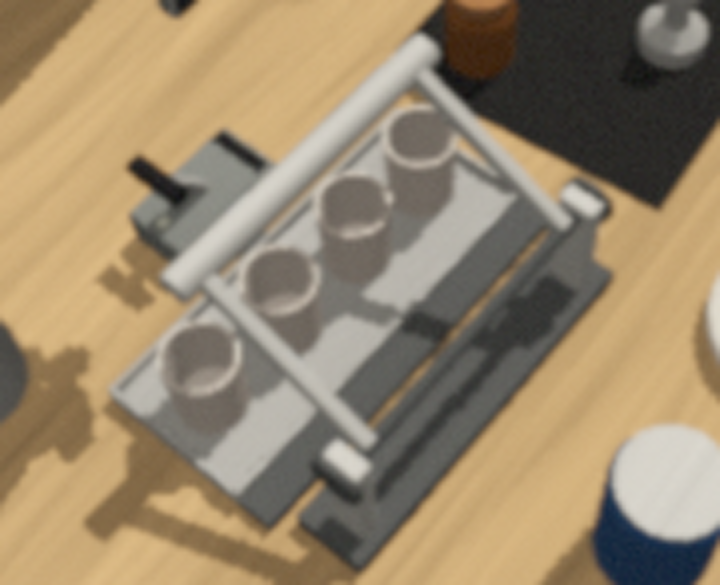

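View pics/t19.png

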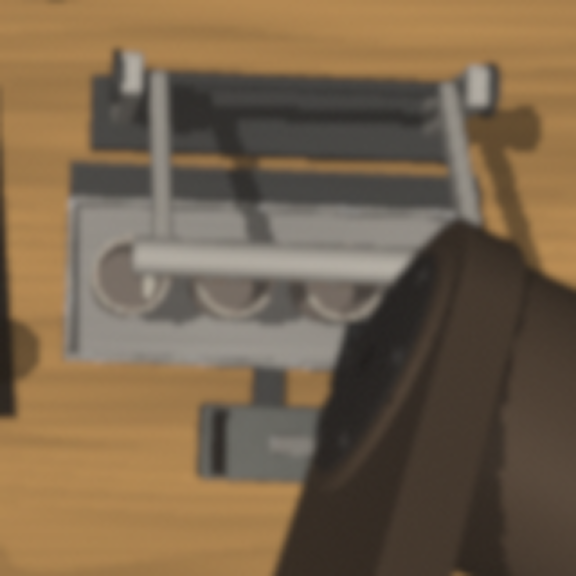

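The lamp holds after release. I'll check its angle by triangulating the tube's +y end, at wrist (474,54), scene (317,192.5) and top (338,180.5).

```bash
python3 - <<'E'
from h import *
w=cap("wrist");S=cap("scene");T=cap("top");p=np.load('st.npy')
c,sn=np.cos(p[2]),np.sin(p[2])
for o in ([(w,(474,54)),(S,(317,192.5))],[(w,(474,54)),(S,(317,192.5)),(T,(338,180.5))]):
    X,e=tri(o);d=X[:2]-p[:2];x=c*d[0]+sn*d[1]-.003+.003;print(X,np.round(e,4),"st x",x,"angle",np.degrees(np.arctan2(X[2]-.12,.14-x)))
for a in (24,30,36):
    a=np.radians(a);q=(.14-.16*np.cos(a),.125,.12+.16*np.sin(a))
    X=np.array([p[0]-.003+c*q[0]-sn*q[1],p[1]+sn*q[0]+c*q[1],q[2]]);print(proj(w,X),proj(S,X),proj(T,X))
print("handle",tri([(w,(305,213)),(S,(158/4+210,181/3.9+180))]))
E
```

```text
[ 0.5423 -0.0606  0.197 ] [0.0016 0.0016] st x 0.0013898134877269363 angle 29.040802710347478
[ 0.5419 -0.0619  0.1982] [0.001  0.0026 0.0019] st x 0.0010232282358755198 angle 29.381330062326523
[453.0855  55.7238] [313.4837 193.6726] [336.5675 184.9224]
[473.4043  52.2707] [315.4975 191.8171] [337.103  181.2043]
[498.2796  48.5846] [318.0043 190.3742] [337.6456 176.7625]
handle (array([ 0.4097, -0.2175,  0.0937]), [np.float64(0.0009877905291462673), np.float64(0.000987790529146356)])
```

The lamp angle comes out at about 29.4°, and the lamp has been free for more than a second. Next is switching on: come down on the -y side of the handle.

```bash
python3 -m crank '[{"wx":0,"wy":0,"wz":0,"tx":-0.5,"ty":-0.1,"tz":0,"hand":1},{"wx":0,"wy":0,"wz":0,"tx":-0.5,"ty":-0.05,"tz":0,"hand":1},{"wx":0,"wy":0,"wz":0,"tx":-0.45,"ty":0,"tz":0,"hand":1},{"wx":0,"wy":0,"wz":0,"tx":0,"ty":0,"tz":0.7,"hand":1},{"wx":0,"wy":0,"wz":0,"tx":0,"ty":0,"tz":0.7,"hand":1},{"wx":0,"wy":0,"wz":0,"tx":0,"ty":0,"tz":0.7,"hand":1},{"wx":0,"wy":0,"wz":0,"tx":0,"ty":0,"tz":0.7,"hand":1},{"wx":0,"wy":0,"wz":0,"tx":0,"ty":0,"tz":0.5,"hand":1},{"wx":0,"wy":0,"wz":0,"tx":0,"ty":0,"tz":0,"hand":1},{"wx":0,"wy":0,"wz":0,"tx":0,"ty":0,"tz":0,"hand":1}]' 30
python3 - <<'E'
from h import *
cap("wrist","w20.png")
togo([.415,-.188,.102],down(np.load('st.npy')[2]))
E
```

```text
t: 52.25
tcp_pos: [0.4164, -0.2621, 0.1027]
ee_rot: [2.257, 2.184, 0.0]
contact_force: [0.7, -0.2, 1.1]
finger_gap: 0.0001
tcp [ 0.4167 -0.2623  0.103 ] shift units [ 1.2369 -0.0688  0.0161] turn units [ 0.0165  0.0111 -0.0363]
```

View pics/w20.png

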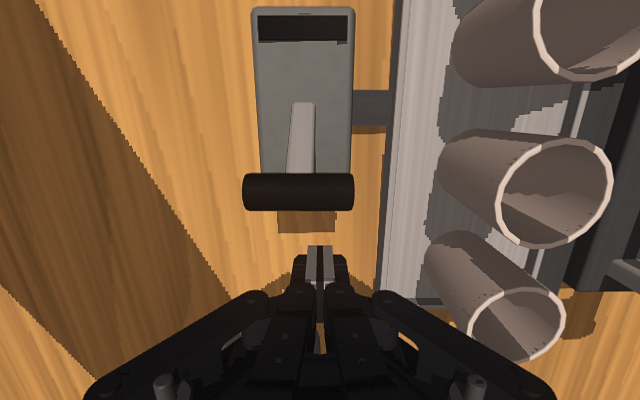

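```bash
python3 -m crank '[{"wx":0,"wy":0,"wz":0,"tx":0.25,"ty":0,"tz":0,"hand":1},{"wx":0,"wy":0,"wz":0,"tx":0.25,"ty":0,"tz":0,"hand":1},{"wx":0,"wy":0,"wz":0,"tx":0.25,"ty":0,"tz":0,"hand":1},{"wx":0,"wy":0,"wz":0,"tx":0.25,"ty":0,"tz":0,"hand":1},{"wx":0,"wy":0,"wz":0,"tx":0.25,"ty":0,"tz":0,"hand":1},{"wx":0,"wy":0,"wz":0,"tx":0.05,"ty":0,"tz":0,"hand":1},{"wx":0,"wy":0,"wz":0,"tx":0,"ty":0,"tz":0,"hand":1},{"wx":0,"wy":0,"wz":0,"tx":-0.4,"ty":0,"tz":0,"hand":1},{"wx":0,"wy":0,"wz":0,"tx":0,"ty":0,"tz":0,"hand":1}]' 30
python3 -m crank '[{"wx":0,"wy":0,"wz":0,"tx":0,"ty":0,"tz":-0.6,"hand":1},{"wx":0,"wy":0,"wz":0,"tx":0,"ty":0,"tz":-0.7,"hand":1},{"wx":0,"wy":0,"wz":0,"tx":0,"ty":0,"tz":-0.7,"hand":1},{"wx":0,"wy":0,"wz":0,"tx":0,"ty":0,"tz":-0.7,"hand":1},{"wx":0,"wy":0,"wz":0,"tx":0,"ty":0,"tz":-0.5,"hand":1},{"wx":0,"wy":0,"wz":0,"tx":0,"ty":0,"tz":0,"hand":1},{"wx":0,"wy":0,"wz":0,"tx":0,"ty":0,"tz":0,"hand":1},{"wx":0,"wy":0,"wz":0,"tx":0,"ty":0,"tz":0,"hand":1}]' 30
python3 - <<'E'
from h import *
cap("wrist","w21.png");S=cap("scene");T=cap("top","t21.png");cap("scene","s21.png")
cv2.imwrite("pics/s21c.png",cv2.resize(S["color"][180:330,210:390],None,fx=4,fy=3.9,interpolation=cv2.INTER_CUBIC))
E
```

```text
t: 53.42
tcp_pos: [0.4181, -0.2093, 0.1018]
ee_rot: [2.259, 2.182, 0.0]
contact_force: [-0.6, -0.1, -1.6]
finger_gap: -0.0002
t: 54.42
tcp_pos: [0.4172, -0.2075, 0.2928]
ee_rot: [-2.257, -2.183, 0.001]
contact_force: [0.7, -0.3, -0.5]
finger_gap: 0.0
```

View pics/w21.png

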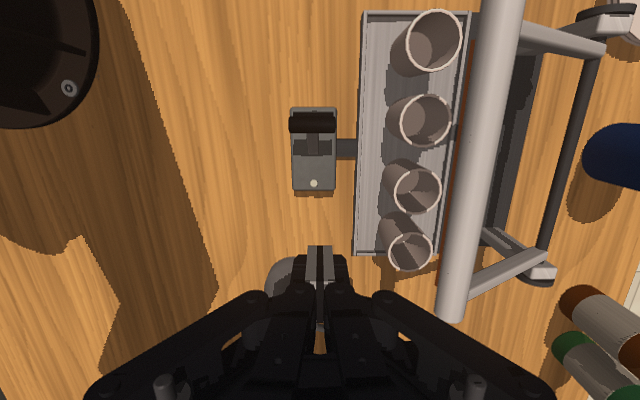

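View pics/s21c.png

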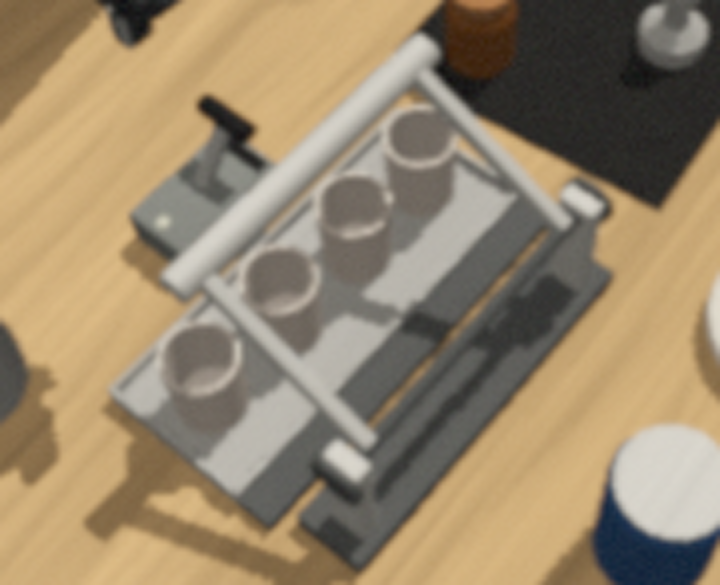

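View pics/t21.png

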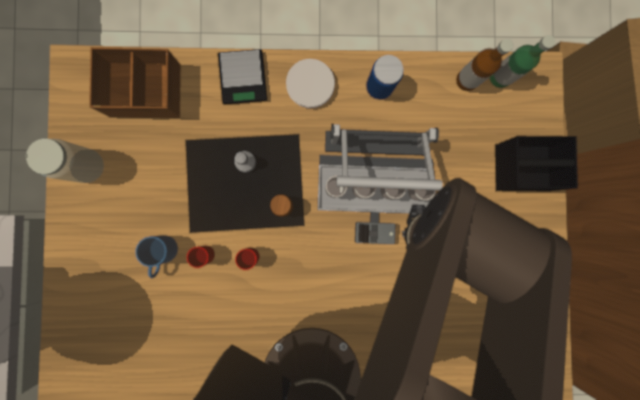

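The switch is on, the lamp is unmoved, and four tumblers stand inside the rim. The bystanders are in their starting places and the robot is clear, so I'm handing in.

```bash
python3 -c "
from rig import manip
print(manip.close_job(), manip.observe()['t'])"
```

```text
the job is handed in; nothing more can be done
the job is handed in; nothing more can be done
```

I handed the job in at about 54.5 s of robot time, with every step done in the order you gave; the hand-in reports no verdict.

1. **Switch off:** I pushed the lever over to the white-dot end.
2. **Lamp up:** I swung the arm to its upper stop, about 83° from the tool position, and it stayed there when released.
3. **Tumblers:** I stood all four white ones on the plate. One had been knocked aside on the mat before I reached it, so I measured it again before grasping.
4. **Lamp down:** I lowered it to 30° and let go. It stayed there by itself: triangulation from two and three cameras, more than a second after release, gave 29.0° and 29.4°.
5. **Switch on:** I pushed the lever back to the black-bar end.

**Last pictures:** The lever is on, the lamp looks unmoved, and all four tumblers stand upright inside the rim. The jar, tamper and mug are in place in the last top view. The arm hid the pitcher there, but nothing came near it. The gripper was about 0.2 m above the switch, and the force reading was near zero.

**Disagreements:**
- My first fit of the station was 2 to 3 mm off along x when checked against the wrist camera and the tube grip. I corrected for it when placing the tumblers.
- Closing on the tube slightly off centre and following its arc gave up to about 37 N at the wrist for a moment, well under the 120 N limit.
- I judged the placed tumblers' height and uprightness by eye, and did not triangulate them again.

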